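Clear the bindery bench: stamps into the drawer, ear defenders over the rail

ROBOT

A 6-joint arm with a two-finger parallel gripper is mounted at the origin on the work surface. World frame = base frame: x ahead of the robot, y to its left, z up, the work surface at z = 0. Lengths are in m, angles in degrees, forces in N, time in s.
With the tool pointing down it reaches from about 0.35 to 0.975 m from the base axis. Payload 4.9 kg.
Tool frame: the origin (TCP) lies midway between the tips of the shut fingers; the grasp point (between the pads) lies 19 mm behind it (tcp_to_grasp is the distance from the TCP to the grasp point, in m); z points along the fingers, y is the direction in which the jaws open and shut (so a half turn about z gives the same grasp; the last joint's range is limited). The gripper opens to 85 mm and grips with 20 to 120 N. Pads are 22 mm wide; open, the fingers measure 114 mm over their backs; the gripper's body (76 mm by 85 mm) begins 54 mm behind the grasp point. The pads swing forward as they close: fully open they stand 13 mm farther back than shut.
Start: joints at [58.843, 3.019, 92.412, -0, 84.569, -6.818], TCP at [0.258, 0.569, 0.231] pointing down, gripper open.
Joint ranges: [-172.51, 172.51], [-57.92, 126.97], [3.15, 148.05], [-58.71, 238.71], [5.1, 150.11], [-179.66, 179.66]. Speed limits (degrees/s): [147.25, 147.25, 180, 180, 180, 180].

INTERFACE

Orientations are given as [roll, pitch, yaw] about the fixed x, y, z axes, in that order (R = Rz(yaw) Ry(pitch) Rx(roll)).
In Python, from station import read_state, snapshot, get_calibration, hand_in, tcp_to_grasp gives the robot as it stands.
- The arm moves only by the tool jog_arm, never from a script. Its arguments are lists of equal length, an entry for each row: "slide": the shift along the tool's x, y, z in cm, a list of three; "delta_rot": the turn, a rotation vector about the tool's x, y, z in rad, a list of three; "claw": the opening, from 0 (shut) to 1 (fully open). A call has 1 to 5 rows; each row is the pose to reach, as a shift and turn from the pose measured when the call began, along the tool's axes at that moment; what a row does not reach only later rows make up. A row lasts 1/8 s, in which the tool goes at most 62.5 mm and 10.7 degrees, less where a joint would pass 70% of its speed; a pose out of reach is approached as far as the arm can. A call with a gripper value outside its range is refused whole. The fingers move at their own pace and stop on an object; the grip force is fixed at half the most. Time passes only in rows, so rows that repeat a pose let the fingers close. It gives the time, the measured TCP pose, the force and the opening at its end, in the units of the state.
- read_state(): the state, without advancing time (a new reading comes with each control period).
- snapshot(name): name is "scene" or "top" or "wrist"; returns (picture, depth): 384x512x3 uint8, blue, green, red; 384x512 float32, m along the optical axis (not along the pixel's ray), 0 where there is no reading.
- get_calibration(name): a dict with "fov_y" (degrees; the focal length in pixels is half the picture's height over the tangent of half this angle, whatever the lens; pixels are square), "cx", "cy" (the principal point, pixels), "k1" (the pictures are not rectified: a ray, as slopes to the right and down, at radius r is drawn at 1 + k1 r^2 times it, then the intrinsics apply), "camera_from_world" (4x4, takes a point from world to camera coordinates). Camera axes: x right, y down, z forward; pixel columns grow to the right and rows downward; lengths in m; the calibration is good to about 2 mm. A picture is of the moment at which its call begins: read the wrist's pose just before it. get_calibration takes no time and is no camera call; for the wrist camera it gives the pose at the moment of the call.
- hand_in(): hands the job in, once; it reports no verdict.
The state is a dict: "clock": time; "joint_pos": joint angles; "joint_velocities": joint speeds; "joint_efforts": joint torques, N m; "eef_pos": TCP position; "eef_rot": TCP orientation; "force": force on the tool from outside, world axes, zero at the start; "moment": the same for the moment, N m; "opening": finger opening in m.
Only numpy, scipy, OpenCV 4.12 (cv2) and the standard library are available. Lean on these libraries where they do the work, as an engineer would, in place of code of your own. Each camera call takes 0.05 s, during which the arm holds its last target.

TASK

Clear the bookbinder's bench at the end of the day: pull the cabinet drawer right out to its stop, lay every hand stamp that is out on the bench flat in the drawer, and then push the drawer fully shut again. Hang every pair of ear defenders over the steel rail, the headband resting across the top of the bar with one cup on each side. Leave the glue jar where it stands.

Things in the scene. Friction and masses are not known exactly. Their poses are not given: they have to be found in the camera images.
- cab_drawer0 (a joint): sliding drawer of the low wooden cabinet; 0 = shut, grows as it is pulled out towards its front, stop at 0.214 m; light to move (about 1 N) and stays where it is left
- cab_drawer0_handle (a point): middle of the drawer's dark steel bar handle (moves with the drawer): a horizontal bar 120 mm long, about 10 mm thick, 35 mm in front of the drawer front; axes: x points into the cabinet (the drawer opens along -x), y along the bar, z up. The cabinet is 300 x 300 mm and 125 mm tall; the bar lies 38 mm below its top
- drawer_floor (a point): point on the drawer's inner floor against the middle of its front wall (moves with the drawer), same axes as the handle; the inner floor runs from here 255 mm along x and 129 mm to either side in y; side walls 45 mm high, front panel 90 mm high over the floor. Pulled right out, the drawer is uncovered from x = 0 to x = 207 mm; the rest stays under the cabinet top
- rail_mid (a point): middle of the round steel bar of the hanging rail, on the bar's axis: bar 18 mm thick and 380 mm long between two wooden end posts that rise 6 mm above it; axes: y along the bar, x across it, z up. Top of the bar 175 mm above the bench; the rail is fixed
- glue: bystander, loose: glue jar 72 mm wide, 110 mm tall; origin at the centre of its underside
- ear0: ear defenders (rigid; may be absent) standing on their cups: 162 mm across (x), 70 mm deep (y), 150 mm tall; origin at bench level midway between the cups, z up. Cups 85 mm tall, 70 mm free between the cushions. Crown of the black headband: 46 mm long (x), 30 wide (y), 18 thick, 132 to 150 mm above the origin; beyond it the band slopes down to the cups
- ear0_crown (a point): middle of the underside of that headband's crown, 132 mm above the body's origin; same axes as the body
- ear1: ear defenders (rigid; may be absent) standing on their cups: 162 mm across (x), 70 mm deep (y), 150 mm tall; origin at bench level midway between the cups, z up. Cups 85 mm tall, 70 mm free between the cushions. Crown of the black headband: 46 mm long (x), 30 wide (y), 18 thick, 132 to 150 mm above the origin; beyond it the band slopes down to the cups
- ear1_crown (a point): middle of the underside of that headband's crown, 132 mm above the body's origin; same axes as the body
- ear2: ear defenders (rigid; may be absent) standing on their cups: 162 mm across (x), 70 mm deep (y), 150 mm tall; origin at bench level midway between the cups, z up. Cups 85 mm tall, 70 mm free between the cushions. Crown of the black headband: 46 mm long (x), 30 wide (y), 18 thick, 132 to 150 mm above the origin; beyond it the band slopes down to the cups
- ear2_crown (a point): middle of the underside of that headband's crown, 132 mm above the body's origin; same axes as the body
- stamp0: bookbinder's hand stamp (may be absent) lying along its x: wooden handle 28 x 28 mm from x = -75 to +19 mm, thin brass shank, square brass face 30 x 30 mm ending at x = +75 mm; origin at its middle, underside
- stamp0_mid (a point): middle of that stamp, on its axis 15 mm above its underside; same axes as the body
- stamp1: bookbinder's hand stamp (may be absent) lying along its x: wooden handle 28 x 28 mm from x = -75 to +19 mm, thin brass shank, square brass face 30 x 30 mm ending at x = +75 mm; origin at its middle, underside
- stamp1_mid (a point): middle of that stamp, on its axis 15 mm above its underside; same axes as the body
- stamp2: bookbinder's hand stamp (may be absent) lying along its x: wooden handle 28 x 28 mm from x = -75 to +19 mm, thin brass shank, square brass face 30 x 30 mm ending at x = +75 mm; origin at its middle, underside
- stamp2_mid (a point): middle of that stamp, on its axis 15 mm above its underside; same axes as the body

How it is judged:
By the outcome, as a careful person would: the job done as asked, in the order asked, and still so for the second after the job is handed in, with the robot touching nothing.
Of ear0, ear1, ear2 only 2 to 3 are there at a start; the rules pass over those that are not, and their reading is None.
Of stamp0, stamp1, stamp2 only 2 to 3 are there at a start; the rules pass over those that are not, and their reading is None.
At some moment in a run one of stamp0, stamp1, stamp2 may be knocked a few centimetres aside while the robot is not near it.
It also fails if it takes over 210 s, if anything falls off the work surface, if the arm or the gripper's body presses on something with over 40 N, if the wrist force passes 120 N, or if a joint passes its speed limit or range.

## Working session

There is one attempt and no reset: what is moved stays moved. The work goes in short steps, Python scripts to look and compute and a tool call to move; the robot and the scene stay as the last step left them, time stands still between calls to the robot, and variables do not carry over. Pictures are saved under pics/ and viewed, and the job is handed in when it is done.

Besides the shell and the picture viewer there is one more tool, called after "Call:" as name(argument=value, ...), one argument or row to a line, values as JSON. jog_arm: Moves the arm, as the interface text tells. Its arguments: {"type":"object","properties":{"slide":{"type":"array","items":{"type":"array","items":{"type":"number"}}},"delta_rot":{"type":"array","items":{"type":"array","items":{"type":"number"}}},"claw":{"type":"array","items":{"type":"number"}}},"required":["slide","delta_rot","claw"]}

```bash
ls; mkdir -p pics; python3 - <<'E'
from station import *
import cv2
print(read_state()); print(tcp_to_grasp)
for n in ("scene","top","wrist"):
    p,d=snapshot(n); cv2.imwrite(f"pics/{n}0.png",p); print(n,get_calibration(n),d.min(),d.max())
E
```

```text
pics
{'clock': 0.0, 'joint_pos': array([ 5.88414555e+01,  3.05538630e+00,  9.24936430e+01, -3.63881524e-04,
        8.45682341e+01, -6.81482110e+00]), 'joint_velocities': array([ 0.036292  ,  0.00428195, -0.00672026,  0.09317043, -0.0280774 ,
        0.07444597]), 'joint_efforts': array([-7.11772336e-04, -3.93674898e+01, -3.70174992e+01, -2.16564149e-04,
        7.06241568e-03,  1.18160193e-05]), 'eef_pos': array([0.25726945, 0.56890056, 0.23006711]), 'eef_rot': array([-1.79883522e+02, -1.35549466e-02,  1.55656298e+02]), 'force': array([-0.35340334, -0.13973899, -0.39784324]), 'moment': array([ 0.0093105 ,  0.01068663, -0.03721987]), 'opening': 0.08515108062671602}
0.0187
scene {'fov_y': 52.77159141860579, 'cx': 259.15339576965727, 'cy': 190.1178530083598, 'k1': -0.030712125029482194, 'camera_from_world': array([[ 0.82282811,  0.5680789 , -0.01550047, -0.44974455],
       [ 0.42385727, -0.6316438 , -0.64913106, -0.17465507],
       [-0.37854843,  0.52755329, -0.76051864,  1.36261427],
       [ 0.        ,  0.        ,  0.        ,  1.        ]])} 0.0 3.4143953
top {'fov_y': 54.957666
[... 159 characters left out ...]
0.03484505],
       [-0.98278628, -0.0174676 , -0.18391851,  0.61169212],
       [ 0.18357809,  0.0194343 , -0.982813  ,  0.93970825],
       [ 0.        ,  0.        ,  0.        ,  1.        ]])} 0.0 2.0316436
wrist {'fov_y': 65.26602532281929, 'cx': 257.6128533874371, 'cy': 193.4325715841056, 'k1': -0.06811807443168331, 'camera_from_world': array([[ 4.11755443e-01,  9.11293994e-01, -8.44035785e-04,
        -6.24295718e-01],
       [ 8.67588117e-01, -3.91723825e-01,  3.06338546e-01,
        -3.90224221e-02],
       [ 2.78833848e-01, -1.26868839e-01, -9.51922257e-01,
         3.79419352e-01],
       [ 0.00000000e+00,  0.00000000e+00,  0.00000000e+00,
         1.00000000e+00]])} 0.0 0.502414
```

View pics/scene0.png

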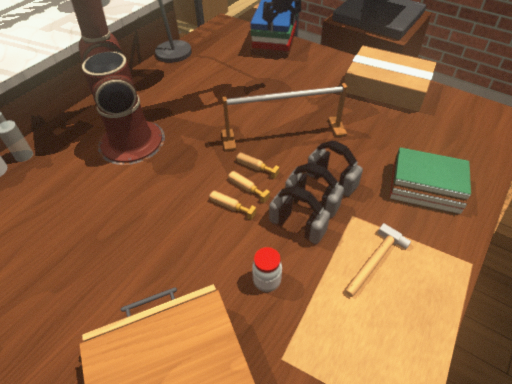

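View pics/top0.png

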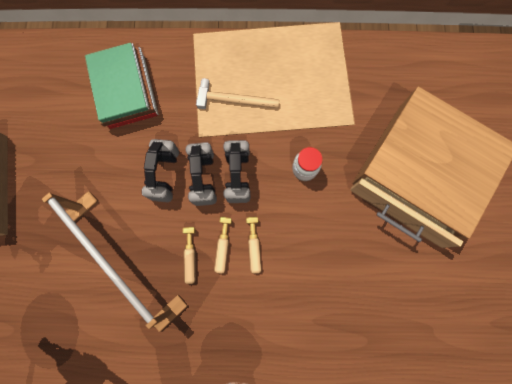

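View pics/wrist0.png

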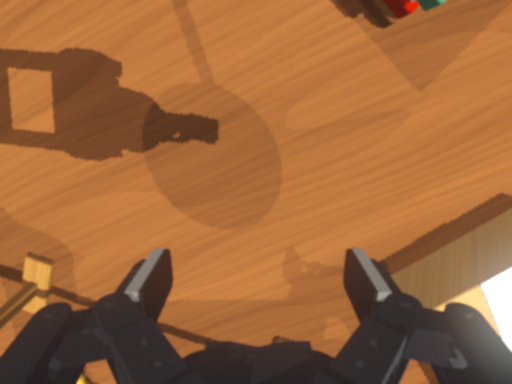

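```bash
cat > h.py <<'E'
import numpy as np, cv2
from station import *
from scipy.spatial.transform import Rotation as R
def cam(n,c=None):
    c=c or get_calibration(n); f=192/np.tan(np.radians(c["fov_y"])/2)
    return np.array([[f,0,c["cx"]],[0,f,c["cy"]],[0,0,1]]),np.array([c["k1"],0,0,0,0.]),np.array(c["camera_from_world"])
def rays(C,uv):
    K,D,T=C
    s=cv2.undistortPoints(np.float64(uv).reshape(-1,1,2),K,D).reshape(-1,2)
    d=np.c_[s,np.ones(len(s))]
    Rm=T[:3,:3]; return -Rm.T@T[:3,3], d@Rm   # origin, dirs (per unit depth)
def plane(C,uv,z):
    o,d=rays(C,uv); return o+d*((z-o[2])/d[:,2:3])
def depthpts(C,uv,dep):
    o,d=rays(C,uv); uv=np.int32(uv).reshape(-1,2); return o+d*dep[uv[:,1],uv[:,0]][:,None]
def proj(C,P):
    K,D,T=C; P=np.float64(P).reshape(-1,3)
    rv=cv2.Rodrigues(T[:3,:3])[0]
    return cv2.projectPoints(P,rv,T[:3,3],K,D)[0].reshape(-1,2)
def two(C1,u1,C2,u2):
    o1,d1=rays(C1,[u1]);o2,d2=rays(C2,[u2]);d1=d1[0];d2=d2[0]
    s=np.linalg.lstsq(np.c_[d1,-d2],o2-o1,rcond=None)[0]
    a=o1+s[0]*d1;b=o2+s[1]*d2
    return (a+b)/2,np.linalg.norm(a-b)
def snap(n,name=None):
    C=cam(n); p,d=snapshot(n)
    if name: cv2.imwrite(f"pics/{name}.png",p)
    return C,p,d
def allpts(C,d,z0=-1,z1=9):
    v,u=np.nonzero(d>0); uv=np.c_[u,v]
    P=depthpts(C,uv,d); k=(P[:,2]>z0)&(P[:,2]<z1); return uv[k],P[k]
def tool():
    s=read_state(); return np.array(s["eef_pos"]),R.from_euler("xyz",s["eef_rot"],degrees=True)
def move(target,yaw=None,rot=None):
    "print slide (cm, tool axes) and delta_rot for going to target TCP pos w/ tool down at yaw (tool x dir... eef_rot yaw, roll 180)"
    p,r=tool(); t=R.from_euler("xyz",[180,0,yaw],degrees=True) if rot is None else rot
    print("slide",np.round(r.inv().apply(np.array(target)-p)*100,2),"rot",np.round((r.inv()*t).as_rotvec(),4),"from",np.round(p,4))
E
python3 - <<'E'
from h import *
for n in ("top","scene"):
    C,p,d=snap(n); np.savez(f"{n}1.npz",p=p,d=d)
    cv2.imwrite(f"pics/{n}1b.png",cv2.resize(p[60:360,:] if n=="top" else p[80:380],None,fx=1.5,fy=1.5,interpolation=cv2.INTER_CUBIC))
    hsv=cv2.cvtColor(p,cv2.COLOR_BGR2HSV)
    uv=np.argwhere(d>0)[:,::-1]; P=depthpts(C,uv,d)
    Z=np.zeros(d.shape+(3,));Z[uv[:,1],uv[:,0]]=P
    np.savez(f"{n}Z.npz",Z=Z)
    # stamps: tall > 0.008 & wood/yellow
    m=((hsv[...,0]>12)&(hsv[...,0]<32)&(hsv[...,1]>90)&(hsv[...,2]>120)&(Z[...,2]>0.008)&(Z[...,2]<0.05)).astype(np.uint8)
    nn,l,st,ce=cv2.connectedComponentsWithStats(m)
    for i in range(1,nn):
        if st[i,4]>60:
            Q=Z[l==i]; print(n,"stampc",st[i],ce[i].round(1),Q.mean(0).round(3),np.percentile(Q[:,2],[5,50,95]).round(3))
    m=((hsv[...,2]<75)&(Z[...,2]>0.11)&(Z[...,2]<0.2)).astype(np.uint8)
    nn,l,st,ce=cv2.connectedComponentsWithStats(m)
    for i in range(1,nn):
        if st[i,4]>20:
            Q=Z[l==i]; print(n,"dark",st[i],ce[i].round(1),Q.mean(0).round(3),np.percentile(Q[:,2],[5,50,95]).round(3))
E
```

```text
top stampc [207  91  72  17 504] [242.8  99.5] [0.896 0.002 0.021] [0.013 0.022 0.027]
top stampc [366 178  51  34  87] [387.9 193.4] [ 0.622 -0.409  0.022] [0.018 0.022 0.025]
top stampc [ 66 192  31  29 321] [ 82.  205.5] [0.574 0.452 0.014] [0.011 0.014 0.017]
top stampc [215 218  17  56 316] [223.2 243.3] [0.476 0.045 0.025] [0.018 0.026 0.031]
top stampc [247 218  14  56 317] [254.  243.3] [ 0.478 -0.038  0.025] [0.018 0.025 0.031]
top stampc [183 228  12  55 462] [188.9 256.7] [0.438 0.137 0.026] [0.018 0.026 0.031]
top stampc [167 296  20  19 215] [176.5 305. ] [0.309 0.167 0.014] [0.011 0.014 0.017]
top stampc [154 318  16  14 103] [161.8 324.1] [0.259 0.203 0.014] [0.011 0.014 0.017]
top dark [145 142  18  47 343] [152.5 165.5] [0.662 0.222 0.136] [0.119 0.137 0.149]
top dark [230 143  12  46 352] [235.9 166.5] [0.662 0.01  0.138] [0.12 0.14 0.15]
top dark [190 146  14  46 323] [197.1 170. ] [0.652 0.108 0.136] [0.12  0.138 0.149]
top dark [ 55 196  11   5  28] [ 59.5 198.5] [0.572 0.45  0.14 ] [0.115 0.141 0.16 ]
top dark [156 315   8   7  29] [159.4 318. ] [0.293 0.18  0.1
[... 654 characters left out ...]
scene dark [363   0  16  10 125] [370.7   3.7] [0.356 1.176 0.13 ] [0.112 0.129 0.149]
scene dark [251  24  38  10 221] [268.6  28.6] [0.092 0.732 0.125] [0.112 0.124 0.14 ]
scene dark [  0  52  82  53 706] [38.4 77.8] [-0.421 -0.027  0.125] [0.111 0.125 0.138]
scene dark [ 98 106  34   9  76] [116.4 110.6] [ 0.055 -0.049  0.188] [0.17  0.192 0.199]
scene dark [100 108  41  22 422] [121.  120.8] [ 0.041 -0.038  0.134] [0.113 0.134 0.155]
scene dark [318 141  38  26 339] [339.2 150.5] [0.679 0.218 0.138] [0.118 0.142 0.151]
scene dark [294 163  43  26 415] [317.2 172.5] [0.669 0.107 0.139] [0.119 0.142 0.151]
scene dark [279 186  44  28 462] [302. 197.] [0.679 0.008 0.139] [0.118 0.142 0.151]
```

View pics/top1b.png

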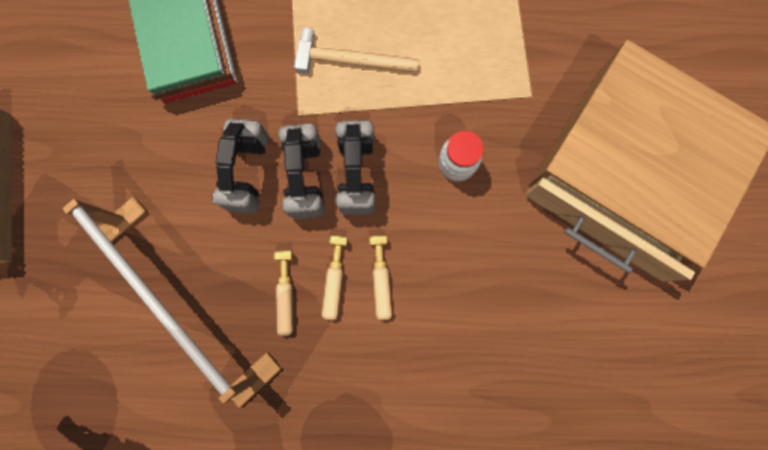

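View pics/scene1b.png

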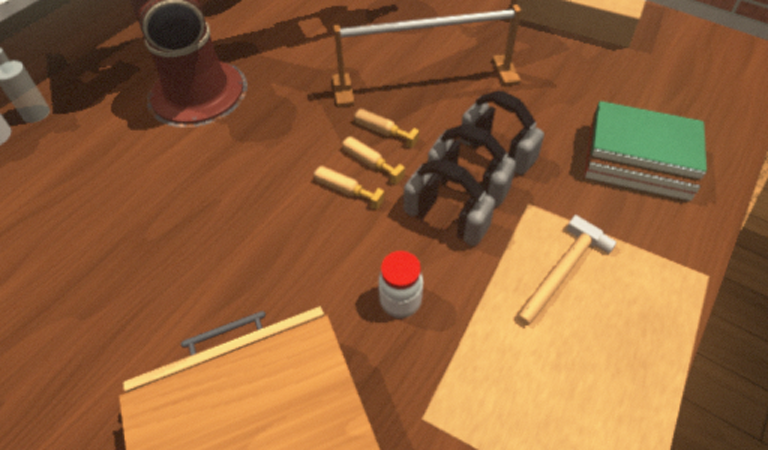

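```bash
python3 - <<'E'
from h import *
def lab(m):
    nn,l,st,ce=cv2.connectedComponentsWithStats(m.astype(np.uint8)); return [(l==i) for i in range(1,nn) if st[i,4]>25]
for n in ("top","scene"):
    z=np.load(f"{n}1.npz");p,d=z["p"],z["d"];Z=np.load(f"{n}Z.npz")["Z"];C=cam(n)
    hsv=cv2.cvtColor(p,cv2.COLOR_BGR2HSV);H,S,V=cv2.split(hsv)
    X,Y,Zz=Z[...,0],Z[...,1],Z[...,2]
    # rail
    m=(S<70)&(V>90)&(Zz>0.155)&(Zz<0.19)&(X>0.2)&(X<0.65)&(Y>0.15)&(Y<0.5)
    Q=Z[m]; c=Q.mean(0);u=np.linalg.svd(Q-c,full_matrices=0)[2][0]; t=(Q-c)@u
    print(n,"rail n",len(Q),"c",c.round(4),"dir",u.round(3),"ends",(c+u*t.min()).round(3),(c+u*t.max()).round(3),"len",np.ptp(t).round(3))
    # handle
    m=(S<110)&(V<140)&(Zz>0.07)&(Zz<0.1)&(X>0.45)&(X<0.6)&(Y<-0.25)&(Y>-.6)
    for k in lab(m):
        Q=Z[k];c=Q.mean(0);u=np.linalg.svd(Q-c,full_matrices=0)[2][0];t=(Q-c)@u
        print(n,"handle",len(Q),c.round(4),u.round(3),(c+u*t.min()).round(3),(c+u*t.max()).round(3),np.percentile(Q[:,2],[5,95]).round(3))
    m=(Zz>0.118)&(Zz<0.14)&(X>0.45)&(Y<-0.2)&(Y>-.9)&(X<1)
    for k in lab(m):
        if k.sum()<2000: continue
        r=cv2.minAreaRect(np.float32(Z[k][:,:2]*1000)); print(n,"cab",r,np.median(Z[k][:,2]))
    for k in lab((V<90)&(Zz>0.139)&(Zz<0.156)&(X>0.55)&(X<.75)&(Y<.3)&(Y>-.1)):
        Q=Z[k]; r=cv2.minAreaRect(np.float32(Q[:,:2]*1000)); print(n,"crown",k.sum(),Q.mean(0).round(4),np.round(r[0],1),np.round(r[1],1),round(r[2],1),Q[:,2].max())
    for k in lab((Zz>0.05)&(Zz<0.153)&(X>0.5)&(X<.8)&(Y<.3)&(Y>-.1)):
        Q=Z[k]; r=cv2.minAreaRect(np.float32(Q[:,:2]*1000)); print(n,"ear",k.sum(),Q.mean(0).round(4),np.round(r[0],1),np.round(r[1],1),round(r[2],1),Q[:,2].max())
    for k in lab((H>10)&(H<34)&(S>80)&(V>90)&(Zz>0.006)&(Zz<0.04)&(X>0.35)&(X<.58)&(Y<.2)&(Y>-.1)):
        Q=Z[k]; r=cv2.minAreaRect(np.float32(Q[:,:2]*1000)); print(n,"stamp",k.sum(),Q.mean(0).round(4),np.round(r[0],1),np.round(r[1],1),round(r[2],1),Q[:,2].max())
    m=((H<8)|(H>172))&(S>150)&(V>150)&(Zz>0.08)&(Zz<0.13)
    Q=Z[m];print("jar",Q.mean(0).round(3))
E
```

```text
top rail n 1233 c [0.4263 0.3204 0.1729] dir [-0.718 -0.696  0.   ] ends [0.567 0.456 0.173] [0.293 0.192 0.173] len 0.38
top handle 291 [ 0.5282 -0.4121  0.0907] [-0.525 -0.851 -0.001] [ 0.562 -0.357  0.091] [ 0.496 -0.464  0.091] [0.087 0.094]
top cab ((694.2799682617188, -516.6531372070312), (302.6982727050781, 289.8782958984375), 58.103599548339844) 0.12516023247083152
top crown 176 [0.6662 0.2206 0.1455] [670.9 222.7] [27.7 74.1] 83.9 0.1529226330445247
top crown 284 [0.6691 0.011  0.1473] [670.8  12.3] [73.7 29.8] 2.3 0.15453518776668906
top crown 211 [0.6593 0.1081 0.1466] [663.1 111.3] [75.2 30.4] 5.6 0.15424447645835881
top ear 1226 [0.6611 0.2188 0.1058] [670.7 222.5] [ 69.7 163.5] 86.3 0.15296581577622026
top ear 1156 [0.6596 0.0105 0.1069] [669.6  11.8] [159.6  69. ] 2.3 0.15299376725146407
top ear 1168 [0.651  0.1065 0.1064] [661.8 110.4] [161.4  69.9] 5.4 0.1527315867507677
top stamp 419 [0.4687 0.0464 0.0249] [470.5  46.9] [ 29.6 149.6] 85.0 0.03341721534072639
top stamp 414 [ 0.4708 -0.0385  0.0254] [472.3 -37.8] [149.2  28.5] 5.3 0.03516022237513239
top stamp 506 [0.
[... 445 characters left out ...]
57.69247817993164) 0.12518800775307826
scene crown 189 [0.6733 0.2199 0.1468] [671.3 222.4] [29.1 72.2] 83.4 0.15286147057935384
scene crown 237 [0.6657 0.1077 0.1466] [664.1 110.5] [73.4 32. ] 3.7 0.15356715210639194
scene crown 274 [0.6755 0.0091 0.1467] [674.  11.] [32.  75.7] 89.5 0.15288582741915646
scene ear 3359 [0.6793 0.0985 0.1008] [669.  117.4] [169.8 288.3] 0.4 0.15288582741915646
scene stamp 359 [0.4441 0.1323 0.0228] [444.8 135.3] [149.4  32.5] 5.0 0.032816444944324896
scene stamp 395 [0.4743 0.0425 0.0229] [473.6  44.5] [ 31.2 150.7] 86.2 0.03377002339358082
scene stamp 430 [ 0.475  -0.0429  0.0232] [475.8 -39.5] [149.3  29.9] 5.7 0.03436588849932143
jar [ 0.696 -0.18   0.109]
```

```bash
python3 - <<'E'
from h import *
C=cam("wrist");p,r=tool();o=-C[2][:3,:3].T@C[2][:3,3]
print("cam in tool",r.inv().apply(o-p).round(3), "axis",r.inv().apply(C[2][2,:3]).round(3))
move([0.42,0.15,0.28],110)
E
```

```text
cam in tool [ 0.079 -0.    -0.142] axis [-0.307  0.001  0.952]
slide [-32.09 -31.5   -4.9 ] rot [-1.00e-03  3.00e-04  7.97e-01] from [0.2574 0.5692 0.2307]
```

Call:
jog_arm(
  slide=[
    [-32.1,-31.5,-5],
    [-32.1,-31.5,-5],
    [-32.1,-31.5,-5],
    [-32.1,-31.5,-5],
    [-32.1,-31.5,-5],
  ],
  delta_rot=[
    [0,0,0.8],
    [0,0,0.8],
    [0,0,0.8],
    [0,0,0.8],
    [0,0,0.8],
  ],
  claw=[0.32,0.32,0.32,0.32,0.32],
)

```text
clock: 0.88
eef_pos: [0.37, 0.278, 0.2659]
eef_rot: [-180.0, 0.0, 109.7]
force: [0.8, 0.2, -0.4]
opening: 0.027
```

```bash
python3 -c "
from h import *
move([0.528,-0.411,0.28],58)"
```

```text
slide [-70.19  -8.38  -1.36] rot [2.000e-04 7.000e-04 9.027e-01] from [0.37   0.278  0.2659]
```

Call:
jog_arm(
  slide=[
    [-70.2,-8.4,-1.4],
    [-70.2,-8.4,-1.4],
    [-70.2,-8.4,-1.4],
    [-70.2,-8.4,-1.4],
    [-70.2,-8.4,-1.4],
  ],
  delta_rot=[
    [0,0,0.9],
    [0,0,0.9],
    [0,0,0.9],
    [0,0,0.9],
    [0,0,0.9],
  ],
  claw=[0.32,0.32,0.32,0.32,0.32],
)

```text
clock: 1.5
eef_pos: [0.4395, -0.0268, 0.2724]
eef_rot: [179.9, -0.0, 57.8]
force: [0.4, 0.4, -0.1]
opening: 0.0272
```

```bash
python3 -c "
from h import *
move([0.528,-0.411,0.26],58)"
```

```text
slide [-27.81  27.94   1.28] rot [ 0.0017 -0.0002 -0.0027] from [ 0.4395 -0.0268  0.2724]
```

Call:
jog_arm(
  slide=[
    [-27.8,27.9,1.3],
    [-27.8,27.9,1.3],
    [-27.8,27.9,1.3],
    [-27.8,27.9,1.3],
    [-27.8,27.9,1.3],
  ],
  delta_rot=[
    [0,0,0],
    [0,0,0],
    [0,0,0],
    [0,0,0],
    [0,0,0],
  ],
  claw=[0.32,0.32,0.32,0.32,0.32],
)

```text
clock: 2.12
eef_pos: [0.5092, -0.3314, 0.2623]
eef_rot: [179.9, -0.0, 57.8]
force: [1.3, 0.2, 1.1]
opening: 0.0273
```

Call:
jog_arm(
  slide=[
    [-5,5,0],
    [-5,5,0],
    [-5,5,0],
  ],
  delta_rot=[
    [0,0,0],
    [0,0,0],
    [0,0,0],
  ],
  claw=[0.32,0.32,0.32],
)

```text
clock: 2.5
eef_pos: [0.5247, -0.4005, 0.2617]
eef_rot: [180.0, -0.1, 57.8]
force: [-0.4, 0.2, -0.4]
opening: 0.0275
```

```bash
python3 -c "
from h import *
move([0.528,-0.411,0.2],58)
C,p,d=snap('wrist','w1')
print(proj(C,[[0.528,-0.411,0.0866]]))
uv,P=allpts(C,d,0.05,0.1)
r=cv2.cvtColor(p,cv2.COLOR_BGR2HSV)[uv[:,1],uv[:,0]]
q=P[(P[:,1]>-.5)&(uv[:,1]<240)]
print(len(q))
move([0.528,-0.411,0.0866-.017],58)
"
```

```text
slide [-0.72  0.84  6.17] rot [ 0.0006 -0.001  -0.0039] from [ 0.5247 -0.4005  0.2617]
[[265.85136798 179.22256443]]
2896
slide [-0.82  0.85 19.26] rot [ 0.0012 -0.001  -0.0029] from [ 0.5249 -0.3996  0.2622]
```

View pics/w1.png

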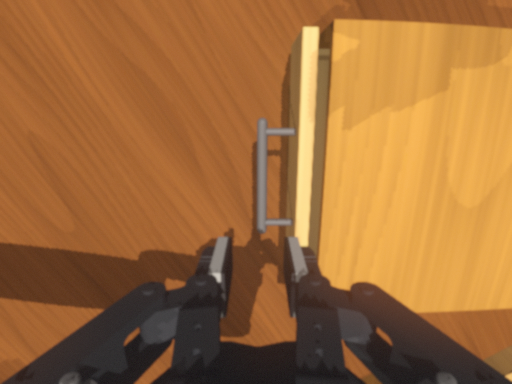

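```bash
python3 -c "
from h import *
C=cam('wrist')
q=plane(C,[[263,120],[262,230],[263,175]],0.0866);print(q)
move([*q[2][:2],0.12],58)
"
```

```text
[[ 0.55904697 -0.35462539  0.0866    ]
 [ 0.49242098 -0.45973371  0.0866    ]
 [ 0.52803404 -0.40454872  0.0866    ]]
slide [-0.27  0.52 14.22] rot [ 0.0012 -0.001  -0.0029] from [ 0.5249 -0.3996  0.2622]
```

Call:
jog_arm(
  slide=[
    [-0.7,0.8,6],
    [-0.7,0.8,12],
    [-0.7,0.8,14],
    [-0.7,0.8,14],
  ],
  delta_rot=[
    [0,0,0],
    [0,0,0],
    [0,0,0],
    [0,0,0],
  ],
  claw=[0.32,0.32,0.32,0.32],
)

```text
clock: 3.05
eef_pos: [0.5279, -0.4082, 0.1216]
eef_rot: [-179.9, -0.1, 57.9]
force: [0.2, 0.1, 0.1]
opening: 0.0274
```

```bash
python3 -c "
from h import *
move([0.527,-0.409,0.069],58)
C,p,d=snap('wrist','w2')
"
```

```text
slide [-0.12 -0.03  5.26] rot [-0.0009 -0.0015 -0.0016] from [ 0.5279 -0.4082  0.1216]
```

View pics/w2.png

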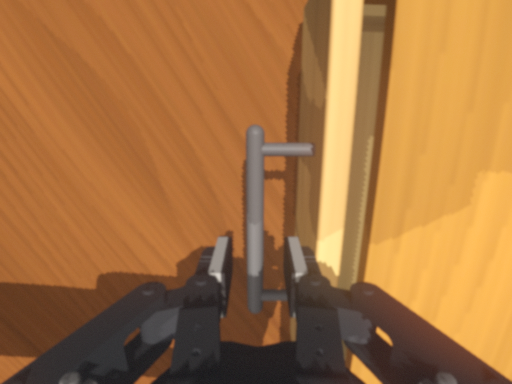

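Call:
jog_arm(
  slide=[
    [-0.1,0,3],
    [-0.1,0,5],
    [-0.1,0,5.2],
    [-0.1,0,5.2],
  ],
  delta_rot=[
    [0,0,0],
    [0,0,0],
    [0,0,0],
    [0,0,0],
  ],
  claw=[0.32,0.32,0.32,0.32],
)

```text
clock: 3.6
eef_pos: [0.5291, -0.4109, 0.0733]
eef_rot: [179.7, -0.0, 57.9]
force: [0.3, 0.5, 0.3]
opening: 0.0273
```

Call:
jog_arm(
  slide=[
    [0,0,0],
    [0,0,0],
    [0,0,0],
    [0,0,0],
  ],
  delta_rot=[
    [0,0,0],
    [0,0,0],
    [0,0,0],
    [0,0,0],
  ],
  claw=[0,0,0,0],
)

```text
clock: 4.1
eef_pos: [0.5297, -0.4114, 0.0745]
eef_rot: [179.6, -0.0, 57.9]
force: [-1.1, 0.5, 5.4]
opening: 0.0085
```

```bash
python3 -c "
from h import *
p,r=tool(); print(p,r.as_matrix()[:,1])
d=-np.array([np.cos(np.radians(32)),-np.sin(np.radians(32)),0])
move(p+.216*d,58)
"
```

```text
[ 0.5296512  -0.41143516  0.07447424] [ 0.8469714  -0.53159807  0.00655243]
slide [ -0.04 -21.6   -0.14] rot [ 0.0066  0.     -0.002 ] from [ 0.5297 -0.4114  0.0745]
```

Call:
jog_arm(
  slide=[
    [0,-3,0],
    [0,-7,0],
    [0,-11,0],
    [0,-15,0],
    [0,-18,0],
  ],
  delta_rot=[
    [0,0,0],
    [0,0,0],
    [0,0,0],
    [0,0,0],
    [0,0,0],
  ],
  claw=[0,0,0,0,0],
)

```text
clock: 4.72
eef_pos: [0.3775, -0.3155, 0.0745]
eef_rot: [179.4, -0.0, 57.9]
force: [3.2, 1.3, 6.6]
opening: 0.0083
```

```bash
python3 -c "
from h import *
p,r=tool(); 
d=-np.array([np.cos(np.radians(32)),-np.sin(np.radians(32)),0])
print((p-[ 0.5296512 , -0.41143516 , 0.07447424])@d)
move(np.array([ 0.5296512 , -0.41143516 , 0.07447424])+.216*d,58)
"
```

```text
0.1798469683407495
slide [-0.09 -3.61 -0.04] rot [ 0.0103 -0.0007 -0.0021] from [ 0.3775 -0.3155  0.0745]
```

Call:
jog_arm(
  slide=[
    [-0.1,-2,0],
    [-0.1,-3,0],
    [-0.1,-3.4,0],
    [-0.1,-3.8,0],
    [-0.1,-3.8,0],
  ],
  delta_rot=[
    [0,0,0],
    [0,0,0],
    [0,0,0],
    [0,0,0],
    [0,0,0],
  ],
  claw=[0,0,0,0,0],
)

```text
clock: 5.35
eef_pos: [0.3529, -0.3, 0.0747]
eef_rot: [177.9, -0.2, 57.8]
force: [36.5, -15.1, -26.4]
opening: 0.0087
```

```bash
python3 -c "
from h import *
p,r=tool(); 
d=-np.array([np.cos(np.radians(32)),-np.sin(np.radians(32)),0])
print((p-[ 0.5296512 , -0.41143516 , 0.07447424])@d,read_state()['force'])
"
```

```text
0.20900729160440648 [ 36.46670406 -15.09168363 -26.43743085]
```

Call:
jog_arm(
  slide=[
    [0,0.3,0],
    [0,0.3,0],
    [0,0.2,0],
  ],
  delta_rot=[
    [0,0,0],
    [0,0,0],
    [0,0,0],
  ],
  claw=[0,0.3,0.3],
)

```text
clock: 5.72
eef_pos: [0.3541, -0.3009, 0.0745]
eef_rot: [177.9, -0.1, 57.8]
force: [0.2, -0.1, -0.6]
opening: 0.0258
```

Call:
jog_arm(
  slide=[
    [0,0,0],
    [0,0,-3],
    [0,0,-9],
    [0,0,-14],
    [0,0,-17],
  ],
  delta_rot=[
    [0,0,0],
    [0,0,0],
    [0,0,0],
    [0,0,0],
    [0,0,0],
  ],
  claw=[0.3,0.3,0.32,0.32,0.32],
)

```text
clock: 6.35
eef_pos: [0.349, -0.2987, 0.248]
eef_rot: [177.7, -0.1, 57.7]
force: [0.1, -0.8, 0.2]
opening: 0.0271
```

```bash
python3 - <<'E'
from h import *
for n in ("top","scene"):
    C,p,d=snap(n,n+"2"); uv,P=allpts(C,d,-.01,.2)
    col=cv2.cvtColor(p,cv2.COLOR_BGR2HSV)[uv[:,1],uv[:,0]]
    m=(col[:,1]<110)&(col[:,2]<140)&(P[:,2]>.075)&(P[:,2]<.1)&(P[:,0]>.25)&(P[:,0]<.5)&(P[:,1]<-.15)&(P[:,1]>-.5)
    print(n,m.sum(),P[m].mean(0))
cv2.imwrite("pics/top2.png",cv2.resize(snapshot("top")[0],None,fx=1.5,fy=1.5))
E
```

```text
top 303 [ 0.35953908 -0.30195305  0.09097358]
scene 207 [ 0.35608045 -0.30665062  0.0913818 ]
```

View pics/top2.png

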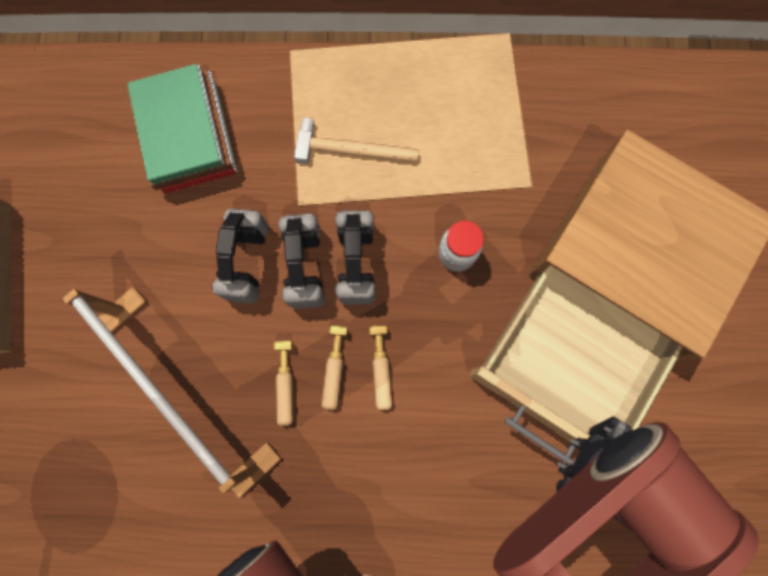

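View pics/scene2.png

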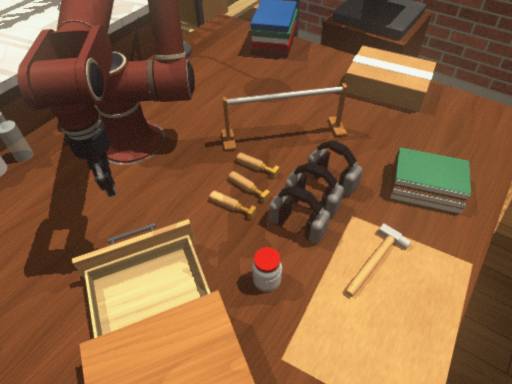

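```bash
python3 - <<'E'
from h import *
a=np.radians(-32.0);X=np.array([np.cos(a),np.sin(a),0]);Y=np.array([-np.sin(a),np.cos(a),0])
for n in ("top","scene"):
    Z=np.load(f"{n}Z.npz")["Z"];p0=np.load(f"{n}1.npz")["p"];hs=cv2.cvtColor(p0,cv2.COLOR_BGR2HSV)
    def hm(col,P): 
        m=(col[:,1]<110)&(col[:,2]<140)&(P[:,2]>.085)&(P[:,2]<.096)&(P[:,0]>.25)&(P[:,0]<.6)&(P[:,1]<-.15)&(P[:,1]>-.5)
        return P[m]
    A=hm(hs.reshape(-1,3),Z.reshape(-1,3))
    C,p,d=snap(n); uv,P=allpts(C,d,-.01,.2)
    B=hm(cv2.cvtColor(p,cv2.COLOR_BGR2HSV)[uv[:,1],uv[:,0]],P)
    for Q in (A,B): print(n,len(Q),"x:",np.percentile(Q@X,[5,25,50]).round(4),"y:",np.percentile(Q@Y,[1,50,99]).round(4))
    # drawer interior in cabinet frame about open handle
    H=np.array([.3475,-.2975,0]); q=P-H; x=q@X;y=q@Y
    m=(x>.07)&(x<.2)&(abs(y)<.1)&(P[:,2]<.06); print("floor z",np.percentile(P[m][:,2],[5,50,95]).round(4),m.sum())
    m=(P[:,2]>.095)&(P[:,2]<.118)&(x>0)&(x<.1)&(abs(y)<.16); print("front top x",np.percentile(x[m],[2,50,98]).round(4),"y",np.percentile(y[m],[1,99]).round(4),"z",np.percentile(P[m][:,2],[50,95]).round(4))
    m=(P[:,2]>.05)&(P[:,2]<.075)&(x>.07)&(x<.2)&(abs(y)<.16); 
    for s in (-1,1):
        k=m&(y*s>.1); print("side",s,np.percentile(y[k],[5,50,95]).round(4),np.median(P[k][:,2]).round(4),k.sum())
    m=(P[:,2]>.12)&(P[:,2]<.13)&(x>.15)&(x<.5)&(abs(y)<.2); print("cabtop front x",np.percentile(x[m],[.5,2,5]).round(4))
E
```

```text
top 282 x: [0.6556 0.658  0.6611] y: [-0.1289 -0.0708 -0.0072]
top 301 x: [0.4561 0.4587 0.4622] y: [-0.1304 -0.0637 -0.0037]
floor z [0.0191 0.0221 0.0251] 3449
front top x [0.0426 0.0501 0.0585] y [-0.0516  0.1448] z [0.1119 0.1149]
side -1 [-0.1359 -0.1308 -0.1291] 0.0648 163
side 1 [0.1277 0.1316 0.1345] 0.0659 149
cabtop front x [0.268  0.2706 0.2771]
scene 300 x: [0.6582 0.6614 0.664 ] y: [-0.1309 -0.0703 -0.0068]
scene 200 x: [0.4592 0.4622 0.4642] y: [-0.1307 -0.0724 -0.0071]
floor z [0.0199 0.0226 0.0253] 3684
front top x [0.0437 0.057  0.0615] y [-0.1452  0.142 ] z [0.1108 0.1147]
side -1 [-0.1362 -0.1316 -0.1299] 0.066 222
side 1 [0.1282 0.1308 0.1339] 0.067 121
cabtop front x [0.2696 0.2721 0.2771]
```

```bash
cat >> h.py <<'E'
a=np.radians(-32.0);XC=np.array([np.cos(a),np.sin(a),0]);YC=np.array([-np.sin(a),np.cos(a),0])
def cabp(x,y,z): return (.512+x)*XC+(-.068+y)*YC+np.array([0,0,z])
def stamps():
    for n in ("top","scene"):
        C,p,d=snap(n); uv,P=allpts(C,d,.006,.04)
        H,S,V=cv2.cvtColor(p,cv2.COLOR_BGR2HSV)[uv[:,1],uv[:,0]].T
        m=(H>10)&(H<34)&(S>80)&(V>90)&(P[:,0]>.35)&(P[:,0]<.58)&(P[:,1]<.22)&(P[:,1]>-.13)
        im=np.zeros(d.shape,np.uint8);im[uv[m,1],uv[m,0]]=1
        Zi=np.zeros(d.shape+(3,));Zi[uv[:,1],uv[:,0]]=P
        nn,l,st,ce=cv2.connectedComponentsWithStats(im)
        for i in range(1,nn):
            if st[i,4]>60:
                r=cv2.minAreaRect(np.float32(Zi[l==i][:,:2]*1000)); t=r[2]-(90 if r[1][1]>r[1][0] else 0)
                print(n,st[i,4],np.round(r[0],1),np.round(r[1],1),"yaw",round(t,1),"zmax",np.percentile(Zi[l==i][:,2],95).round(3))
E
python3 - <<'E'
from h import *
stamps()
for y in (-.078,0,.078): print(cabp(.105,y,.03))
move([.47,-.039,.2],185.3)
E
```

```text
top 492 [470.6  47.9] [ 29.8 149.9] yaw -5.8 zmax 0.031
top 490 [472.4 -37.6] [149.5  28.5] yaw 5.2 zmax 0.031
top 508 [442.8 138.4] [145.4  29.5] yaw 2.9 zmax 0.031
scene 341 [444.3 134.8] [149.8  32.1] yaw 5.2 zmax 0.03
scene 367 [473.8  45.9] [ 31.2 150.3] yaw -4.4 zmax 0.03
scene 405 [476.4 -38.7] [149.5  30.5] yaw 4.9 zmax 0.03
[ 0.44587746 -0.45077521  0.03      ]
[ 0.48721117 -0.38462746  0.03      ]
[ 0.52854487 -0.31847971  0.03      ]
slide [28.34 -3.6   4.2 ] rot [ 0.022   0.0342 -2.2259] from [ 0.348  -0.2973  0.2421]
```

Call:
jog_arm(
  slide=[
    [28.3,-3.6,0],
    [28.3,-3.6,0],
    [28.3,-3.6,0],
    [28.3,-3.6,0],
    [28.3,-3.6,0],
  ],
  delta_rot=[
    [0.02,0.03,-2.2],
    [0.02,0.03,-2.2],
    [0.02,0.03,-2.2],
    [0.02,0.03,-2.2],
    [0.02,0.03,-2.2],
  ],
  claw=[0.65,0.65,0.65,0.65,0.65],
)

```text
clock: 7.32
eef_pos: [0.4684, -0.036, 0.24]
eef_rot: [178.9, 0.5, 112.0]
force: [0.5, -0.3, 0.8]
opening: 0.0555
```

```bash
python3 - <<'E'
from h import *
move([.473,-.039,.2],185.2)
E
```

```text
slide [-0.42  0.23  4.01] rot [ 0.0112  0.0207 -1.2779] from [ 0.4684 -0.036   0.24  ]
```

Call:
jog_arm(
  slide=[
    [-0.4,0.2,4],
    [-0.4,0.2,4],
    [-0.4,0.2,4],
    [-0.4,0.2,4],
    [-0.4,0.2,4],
  ],
  delta_rot=[
    [0.01,0.02,-1.27],
    [0.01,0.02,-1.27],
    [0.01,0.02,-1.27],
    [0.01,0.02,-1.27],
    [0.01,0.02,-1.27],
  ],
  claw=[0.65,0.65,0.65,0.65,0.65],
)

```text
clock: 7.95
eef_pos: [0.4717, -0.0387, 0.198]
eef_rot: [179.7, 0.2, 165.5]
force: [0.4, 0.4, -1.3]
opening: 0.0554
```

```bash
python3 - <<'E'
from h import *
move([.473,-.039,.2],185.2)
E
```

```text
slide [-0.14  0.01 -0.2 ] rot [ 0.0042  0.0037 -0.3432] from [ 0.4717 -0.0387  0.198 ]
```

Call:
jog_arm(
  slide=[
    [0,0,0],
    [0,0,3],
    [-0.1,0,7],
    [-0.1,0,8],
    [-0.1,0,8],
  ],
  delta_rot=[
    [0,0,-0.17],
    [0,0,-0.34],
    [0,0,-0.34],
    [0,0,-0.34],
    [0,0,-0.34],
  ],
  claw=[0.65,0.65,0.65,0.65,0.65],
)

```text
clock: 8.57
eef_pos: [0.4721, -0.0384, 0.1169]
eef_rot: [179.7, 0.1, -175.0]
force: [-0.1, 0.5, -0.2]
opening: 0.0556
```

```bash
cat >> h.py <<'E'
def wstamp(name):
    C,p,d=snap("wrist",name); uv,P=allpts(C,d,.008,.04)
    H,S,V=cv2.cvtColor(p,cv2.COLOR_BGR2HSV)[uv[:,1],uv[:,0]].T
    m=(H>10)&(H<34)&(S>80)&(V>110)
    im=np.zeros(d.shape,np.uint8);im[uv[m,1],uv[m,0]]=1
    Zi=np.zeros(d.shape+(3,));Zi[uv[:,1],uv[:,0]]=P
    nn,l,st,ce=cv2.connectedComponentsWithStats(im)
    for i in range(1,nn):
        if st[i,4]>300:
            r=cv2.minAreaRect(np.float32(Zi[l==i][:,:2]*1000)); t=r[2]-(90 if r[1][1]>r[1][0] else 0)
            print("wrist",st[i],np.round(r[0],1),np.round(r[1],1),"yaw",round(t,1),"zmax",np.percentile(Zi[l==i][:,2],95).round(3))
E
python3 - <<'E'
from h import *
wstamp("w3")
move([.473,-.039,.005],185.2)
E
```

```text
wrist [ 426   88   76  174 6173] [441.9 138.7] [149.6  30.6] yaw 3.5 zmax 0.029
wrist [ 241  105   36  175 5172] [473.3 -36. ] [149.4  30. ] yaw 4.8 zmax 0.029
wrist [ 336  114   63  145 4636] [461.2  49.5] [ 27.6 129.3] yaw -4.3 zmax 0.029
wrist [   0  120   73   70 1433] [ 445.5 -224.9] [72.4 14.7] yaw 46.5 zmax 0.039
wrist [   0  192   45   92 1017] [ 535.8 -255.4] [  2.2 120.2] yaw -32.3 zmax 0.038
slide [ 0.07 -0.07 11.34] rot [ 0.0034  0.0043 -0.0032] from [ 0.4732 -0.0387  0.1184]
```

View pics/w3.png

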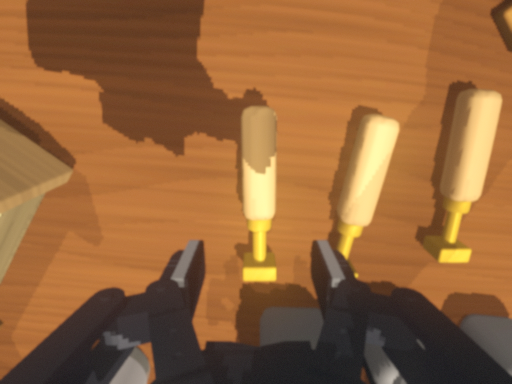

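Call:
jog_arm(
  slide=[
    [0.1,0.1,5],
    [0.1,0.1,9],
    [0.1,0.1,11],
    [0.1,0.1,11.3],
    [0.1,0.1,11.3],
  ],
  delta_rot=[
    [0,0,0],
    [0,0,0],
    [0,0,0],
    [0,0,0],
    [0,0,0],
  ],
  claw=[0.65,0.65,0.65,0.65,0.65],
)

```text
clock: 9.25
eef_pos: [0.4741, -0.0377, 0.0071]
eef_rot: [179.9, 0.4, -175.0]
force: [-0.2, 0.1, -0.2]
opening: 0.0554
```

Call:
jog_arm(
  slide=[
    [0,0,0],
    [0,0,0],
    [0,0,0],
    [0,0,0],
  ],
  delta_rot=[
    [0,0,0],
    [0,0,0],
    [0,0,0],
    [0,0,0],
  ],
  claw=[0,0,0,0],
)

```text
clock: 9.75
eef_pos: [0.476, -0.0381, 0.0093]
eef_rot: [179.9, 0.6, -175.0]
force: [-0.4, 0.2, 7.2]
opening: 0.0268
```

Call:
jog_arm(
  slide=[
    [0,0,-2],
    [0,0,-8],
    [0,0,-13],
    [0,0,-16],
    [0,0,-16],
  ],
  delta_rot=[
    [0,0,0],
    [0,0,0],
    [0,0,0],
    [0,0,0],
    [0,0,0],
  ],
  claw=[0,0,0,0,0],
)

```text
clock: 10.38
eef_pos: [0.476, -0.0389, 0.1724]
eef_rot: [-180.0, 1.0, -175.0]
force: [0.0, -0.5, -2.5]
opening: 0.0267
```

```bash
python3 - <<'E'
from h import *
move(cabp(.105,-.078,.19),148)
move(cabp(.105,-.078,.03),148)
E
```

```text
slide [  6.57 -40.77  -1.84] rot [0.0048 0.0168 0.646 ] from [ 0.476  -0.0389  0.1724]
slide [  6.85 -40.75  14.16] rot [0.0048 0.0168 0.646 ] from [ 0.476  -0.0389  0.1724]
```

Call:
jog_arm(
  slide=[
    [6.6,-40.8,-2],
    [6.6,-40.8,-2],
    [6.6,-40.8,-2],
    [6.6,-40.8,-2],
    [6.6,-40.8,-2],
  ],
  delta_rot=[
    [0,0.02,0.65],
    [0,0.02,0.65],
    [0,0.02,0.65],
    [0,0.02,0.65],
    [0,0.02,0.65],
  ],
  claw=[0,0,0,0,0],
)

```text
clock: 11.0
eef_pos: [0.4513, -0.3509, 0.1832]
eef_rot: [179.7, -0.5, 147.7]
force: [0.4, 0.4, -1.9]
opening: 0.0269
```

```bash
python3 - <<'E'
from h import *
move(cabp(.105,-.078,.18),148)
E
```

```text
slide [-4.88 -8.73  0.23] rot [ 0.0046 -0.0083 -0.0048] from [ 0.4513 -0.3509  0.1832]
```

Call:
jog_arm(
  slide=[
    [-4.9,-8.7,0],
    [-4.9,-8.7,0],
    [-4.9,-8.7,3],
    [-4.9,-8.7,6],
  ],
  delta_rot=[
    [0,0,0],
    [0,0,0],
    [0,0,0],
    [0,0,0],
  ],
  claw=[0,0,0,0],
)

```text
clock: 11.5
eef_pos: [0.4447, -0.4497, 0.1185]
eef_rot: [179.7, -0.7, 147.7]
force: [-0.2, -0.9, -2.1]
opening: 0.0267
```

```bash
python3 - <<'E'
from h import *
move(cabp(.105,-.078,.035),148)
snap("wrist","w4")
E
```

```text
slide [-0.25 -0.08  8.34] rot [ 0.006  -0.0118 -0.0059] from [ 0.4447 -0.4497  0.1185]
```

View pics/w4.png

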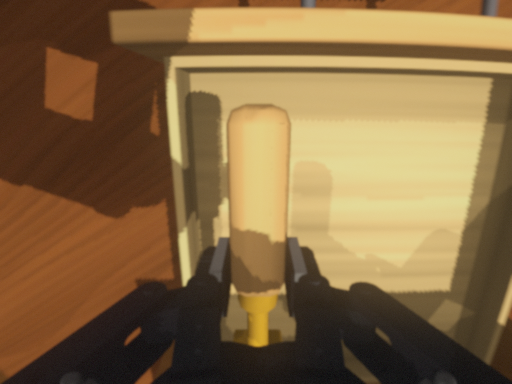

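Call:
jog_arm(
  slide=[
    [-0.2,0,4],
    [-0.2,0,7],
    [-0.2,0,8],
    [-0.2,0,8.3],
    [-0.2,0,8.3],
  ],
  delta_rot=[
    [0,-0.01,0],
    [0,-0.01,0],
    [0,-0.01,0],
    [0,-0.01,0],
    [0,-0.01,0],
  ],
  claw=[0,0,0,0,0],
)

```text
clock: 12.18
eef_pos: [0.4448, -0.4465, 0.0313]
eef_rot: [179.4, -0.4, 147.7]
force: [2.9, 2.4, 3.3]
opening: 0.0267
```

Call:
jog_arm(
  slide=[
    [0,0,0],
    [0,0,0],
    [0,0,-3],
    [0,0,-9],
    [0,0,-15],
  ],
  delta_rot=[
    [0,0,0],
    [0,0,0],
    [0,0,0],
    [0,0,0],
    [0,0,0],
  ],
  claw=[0.55,0.55,0.6,0.6,0.6],
)

```text
clock: 12.8
eef_pos: [0.4443, -0.448, 0.182]
eef_rot: [179.4, -0.5, 147.7]
force: [0.6, -0.9, -0.6]
opening: 0.0512
```

```bash
python3 - <<'E'
from h import *
stamps()
snap("wrist","w5")
move([.472,.0463,.2],175)
E
```

```text
top 494 [470.5  47.1] [ 29.8 149.9] yaw -5.1 zmax 0.031
top 506 [442.8 138.7] [145.3  30.2] yaw 2.7 zmax 0.031
scene 344 [444.4 136.5] [149.8  32.1] yaw 4.4 zmax 0.03
scene 373 [474.5  46.9] [ 31.8 147.7] yaw -6.0 zmax 0.03
slide [24.43 43.37 -1.07] rot [ 0.0058  0.0027 -0.4768] from [ 0.4466 -0.4508  0.1869]
```

View pics/w5.png

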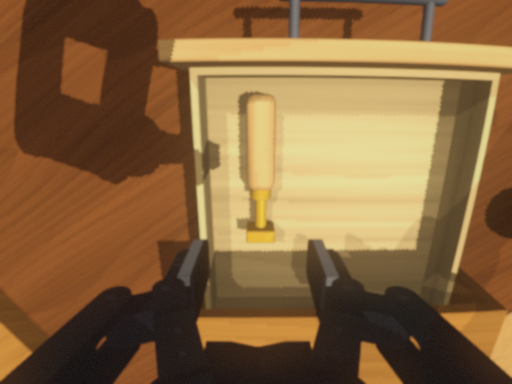

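Call:
jog_arm(
  slide=[
    [24.4,43.4,-1],
    [24.4,43.4,-1],
    [24.4,43.4,-1],
    [24.4,43.4,-1],
    [24.4,43.4,-1],
  ],
  delta_rot=[
    [0,0,-0.47],
    [0,0,-0.47],
    [0,0,-0.47],
    [0,0,-0.47],
    [0,0,-0.47],
  ],
  claw=[0.65,0.65,0.65,0.65,0.65],
)

```text
clock: 13.58
eef_pos: [0.461, -0.1344, 0.1906]
eef_rot: [179.7, 0.1, 174.6]
force: [1.2, -0.8, 1.3]
opening: 0.0559
```

```bash
python3 - <<'E'
from h import *
move([.472,.047,.12],174.5)
E
```

```text
slide [ 0.63 18.12  7.17] rot [0.0059 0.0012 0.0011] from [ 0.461  -0.1344  0.1906]
```

Call:
jog_arm(
  slide=[
    [0.6,18.1,0],
    [0.6,18.1,0],
    [0.6,18.1,2],
    [0.6,18.1,7],
    [0.6,18.1,7],
  ],
  delta_rot=[
    [0,0,0],
    [0,0,0],
    [0,0,0],
    [0,0,0],
    [0,0,0],
  ],
  claw=[0.65,0.65,0.65,0.65,0.65],
)

```text
clock: 14.2
eef_pos: [0.4676, 0.0476, 0.1158]
eef_rot: [179.7, -0.6, 174.7]
force: [-0.2, -0.6, -0.3]
opening: 0.0556
```

```bash
python3 - <<'E'
from h import *
wstamp("w6")
move([.472,.0475,.008],174.5)
E
```

```text
wrist [ 339   60   52  187 6163] [442.2 137.8] [149.7  30.4] yaw 4.5 zmax 0.029
wrist [ 241  110   36  175 4576] [471.6  49.2] [ 30.2 149.9] yaw -5.3 zmax 0.03
slide [-0.27  0.02 11.09] rot [ 0.0054 -0.0055  0.0013] from [0.4699 0.0469 0.1189]
```

Call:
jog_arm(
  slide=[
    [-0.2,0.1,5],
    [-0.2,0.1,9],
    [-0.2,0.1,11],
    [-0.2,0.1,11],
    [-0.2,0.1,11],
  ],
  delta_rot=[
    [0,0,0],
    [0,0,0],
    [0,0,0],
    [0,0,0],
    [0,0,0],
  ],
  claw=[0.65,0.65,0.65,0.65,0.65],
)

```text
clock: 14.88
eef_pos: [0.4733, 0.0477, 0.0111]
eef_rot: [179.7, -0.1, 174.5]
force: [0.4, 0.6, 0.8]
opening: 0.0554
```

Call:
jog_arm(
  slide=[
    [0,0,0],
    [0,0,0],
    [0,0,0],
    [0,0,0],
  ],
  delta_rot=[
    [0,0,0],
    [0,0,0],
    [0,0,0],
    [0,0,0],
  ],
  claw=[0,0,0,0],
)

```text
clock: 15.38
eef_pos: [0.4753, 0.0474, 0.0133]
eef_rot: [179.7, 0.1, 174.5]
force: [-0.4, -1.0, 5.3]
opening: 0.0267
```

Call:
jog_arm(
  slide=[
    [0,0,-2],
    [0,0,-8],
    [0,0,-13],
    [0,0,-16],
    [0,0,-16],
  ],
  delta_rot=[
    [0,0,0],
    [0,0,0],
    [0,0,0],
    [0,0,0],
    [0,0,0],
  ],
  claw=[0,0,0,0,0],
)

```text
clock: 16.0
eef_pos: [0.4768, 0.0465, 0.1766]
eef_rot: [179.7, 0.5, 174.5]
force: [-1.1, 0.6, -2.3]
opening: 0.0264
```

```bash
python3 - <<'E'
from h import *
move(cabp(.105,.002,.19),148)
E
```

```text
slide [ -5.26 -42.63  -1.54] rot [0.0076 0.0073 0.4628] from [0.4768 0.0465 0.1766]
```

Call:
jog_arm(
  slide=[
    [-5.3,-42.6,-1.5],
    [-5.3,-42.6,-1.5],
    [-5.3,-42.6,-1.5],
    [-5.3,-42.6,-1.5],
    [-5.3,-42.6,-1.5],
  ],
  delta_rot=[
    [0,0,0.46],
    [0,0,0.46],
    [0,0,0.46],
    [0,0,0.46],
    [0,0,0.46],
  ],
  claw=[0,0,0,0,0],
)

```text
clock: 16.62
eef_pos: [0.4836, -0.2667, 0.1823]
eef_rot: [179.5, 0.1, 148.1]
force: [0.6, 1.0, -0.6]
opening: 0.0265
```

```bash
python3 - <<'E'
from h import *
move(cabp(.105,.002,.12),148)
E
```

```text
slide [-6.52 -9.69  6.15] rot [0.0096 0.0016 0.0025] from [ 0.4836 -0.2667  0.1823]
```

Call:
jog_arm(
  slide=[
    [-6.5,-9.7,0],
    [-6.5,-9.7,0],
    [-6.5,-9.7,3],
    [-6.5,-9.7,6],
  ],
  delta_rot=[
    [0,0,0],
    [0,0,0],
    [0,0,0],
    [0,0,0],
  ],
  claw=[0,0,0,0],
)

```text
clock: 17.12
eef_pos: [0.4867, -0.3829, 0.1177]
eef_rot: [179.4, -0.1, 148.1]
force: [-0.2, 0.5, -2.4]
opening: 0.0263
```

```bash
python3 - <<'E'
from h import *
move(cabp(.105,.002,.037),148)
snap("wrist","w7")
E
```

```text
slide [-0.15 -0.    8.07] rot [ 0.0105 -0.002   0.0009] from [ 0.4867 -0.3829  0.1177]
```

View pics/w7.png

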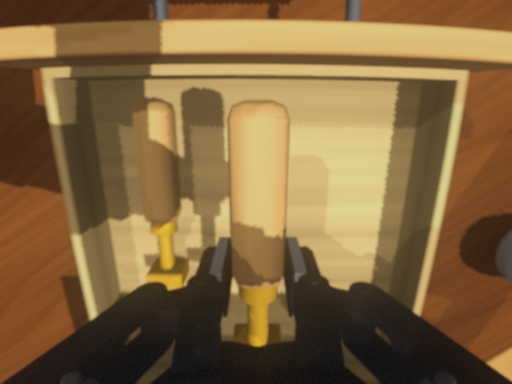

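Call:
jog_arm(
  slide=[
    [-0.2,0,4],
    [-0.2,0,7],
    [-0.2,0,7.9],
    [-0.2,0,8],
    [-0.2,0,8],
  ],
  delta_rot=[
    [0.01,0,0],
    [0.01,0,0],
    [0.01,0,0],
    [0.01,0,0],
    [0.01,0,0],
  ],
  claw=[0,0,0,0,0],
)

```text
clock: 17.8
eef_pos: [0.4881, -0.3805, 0.0348]
eef_rot: [179.8, -0.4, 148.1]
force: [2.6, 1.3, 9.9]
opening: 0.0267
```

Call:
jog_arm(
  slide=[
    [0,0,0.1],
    [0,0,0.1],
    [0,0,-3],
    [0,0,-9],
    [0,0,-15],
  ],
  delta_rot=[
    [0,0,0],
    [0,0,0],
    [0,0,0],
    [0,0,0],
    [0,0,0],
  ],
  claw=[0.5,0.5,0.55,0.6,0.6],
)

```text
clock: 18.42
eef_pos: [0.4877, -0.3807, 0.1847]
eef_rot: [179.8, -0.5, 148.1]
force: [-0.0, -1.0, 0.2]
opening: 0.0514
```

```bash
python3 - <<'E'
from h import *
stamps()
snap("wrist","w8")
move([.443,.1375,.19],184)
E
```

```text
top 516 [442.9 138.1] [145.6  29.4] yaw 3.1 zmax 0.031
scene 352 [444.9 133.9] [149.1  37.8] yaw 7.4 zmax 0.03
slide [ 3.156e+01  4.169e+01 -4.000e-02] rot [ 0.0008  0.0024 -0.6272] from [ 0.4903 -0.3832  0.1896]
```

View pics/w8.png

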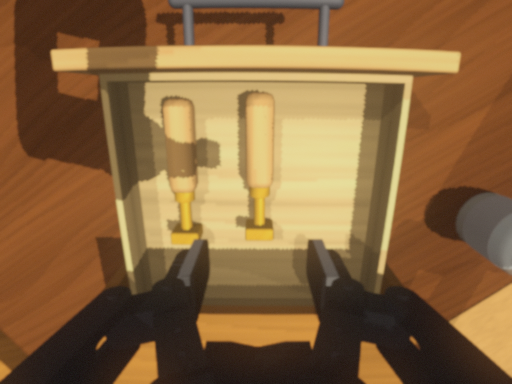

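Two in place. Now the third.

Call:
jog_arm(
  slide=[
    [31.6,41.7,0],
    [31.6,41.7,0],
    [31.6,41.7,0],
    [31.6,41.7,0],
    [31.6,41.7,0],
  ],
  delta_rot=[
    [0,0,-0.63],
    [0,0,-0.63],
    [0,0,-0.63],
    [0,0,-0.63],
    [0,0,-0.63],
  ],
  claw=[0.65,0.65,0.65,0.65,0.65],
)

```text
clock: 19.2
eef_pos: [0.4593, -0.068, 0.1851]
eef_rot: [179.9, -0.1, -175.8]
force: [1.0, 0.4, -1.0]
opening: 0.0555
```

```bash
python3 - <<'E'
from h import *
move([.443,.1375,.12],184)
E
```

```text
slide [ 0.13 20.61  6.54] rot [ 0.0015 -0.001   0.0027] from [ 0.4593 -0.068   0.1851]
```

Call:
jog_arm(
  slide=[
    [0.1,20.6,0],
    [0.1,20.6,0],
    [0.1,20.6,2],
    [0.1,20.6,6.5],
    [0.1,20.6,6.5],
  ],
  delta_rot=[
    [0,0,0],
    [0,0,0],
    [0,0,0],
    [0,0,0],
    [0,0,0],
  ],
  claw=[0.65,0.65,0.65,0.65,0.65],
)

```text
clock: 19.82
eef_pos: [0.4381, 0.138, 0.114]
eef_rot: [180.0, -0.8, -175.7]
force: [-0.6, -0.5, -0.2]
opening: 0.0552
```

```bash
python3 - <<'E'
from h import *
wstamp("w9")
move([.443,.1375,.008],184)
E
```

```text
wrist [ 274    0  120   73 4206] [293.1 183.7] [40.4 84.4] yaw -46.0 zmax 0.018
wrist [ 241  110   37  176 5259] [441.7 138.7] [149.3  30.1] yaw 4.1 zmax 0.029
wrist [494 330  18  33 367] [597.4 426.7] [46.  19.6] yaw 19.5 zmax 0.015
slide [-3.40e-01 -1.00e-02  1.09e+01] rot [ 0.0005 -0.0085  0.0044] from [0.4405 0.1374 0.117 ]
```

Call:
jog_arm(
  slide=[
    [-0.2,0.1,5],
    [-0.2,0.1,9],
    [-0.2,0.1,10.7],
    [-0.2,0.1,10.8],
    [-0.2,0.1,10.8],
  ],
  delta_rot=[
    [0,0,0],
    [0,0,0],
    [0,0,0],
    [0,0,0],
    [0,0,0],
  ],
  claw=[0.65,0.65,0.65,0.65,0.65],
)

```text
clock: 20.5
eef_pos: [0.4434, 0.1384, 0.0111]
eef_rot: [180.0, -0.3, -175.8]
force: [0.0, 0.4, 0.8]
opening: 0.0557
```

Call:
jog_arm(
  slide=[
    [0,0,0],
    [0,0,0],
    [0,0,0],
    [0,0,0],
  ],
  delta_rot=[
    [0,0,0],
    [0,0,0],
    [0,0,0],
    [0,0,0],
  ],
  claw=[0,0,0,0],
)

```text
clock: 21.0
eef_pos: [0.4454, 0.1386, 0.0132]
eef_rot: [180.0, -0.1, -175.8]
force: [-0.6, -0.9, 6.1]
opening: 0.0264
```

Call:
jog_arm(
  slide=[
    [0,0,-2],
    [0,0,-8],
    [0,0,-13],
    [0,0,-16],
    [0,0,-16],
  ],
  delta_rot=[
    [0,0,0],
    [0,0,0],
    [0,0,0],
    [0,0,0],
    [0,0,0],
  ],
  claw=[0,0,0,0,0],
)

```text
clock: 21.62
eef_pos: [0.4474, 0.1388, 0.1764]
eef_rot: [179.9, 0.3, -175.8]
force: [-0.4, 0.4, -2.4]
opening: 0.0268
```

```bash
python3 - <<'E'
from h import *
move(cabp(.105,.08,.19),148)
E
```

```text
slide [ -4.85 -46.04  -1.38] rot [0.0029 0.0051 0.6324] from [0.4474 0.1388 0.1764]
```

Call:
jog_arm(
  slide=[
    [-4.9,-46,-1.4],
    [-4.9,-46,-1.4],
    [-4.9,-46,-1.4],
    [-4.9,-46,-1.4],
    [-4.9,-46,-1.4],
  ],
  delta_rot=[
    [0,0,0.63],
    [0,0,0.63],
    [0,0,0.63],
    [0,0,0.63],
    [0,0,0.63],
  ],
  claw=[0,0,0,0,0],
)

```text
clock: 22.25
eef_pos: [0.5015, -0.1699, 0.1819]
eef_rot: [179.8, 0.0, 148.1]
force: [0.8, -0.2, -2.5]
opening: 0.0262
```

```bash
python3 - <<'E'
from h import *
move(cabp(.105,.08,.12),148)
E
```

```text
slide [-10.14 -11.01   6.15] rot [0.0043 0.0003 0.0018] from [ 0.5015 -0.1699  0.1819]
```

Call:
jog_arm(
  slide=[
    [-10.1,-11,0],
    [-10.1,-11,0],
    [-10.1,-11,0],
    [-10.1,-11,6],
    [-10.1,-11,6],
  ],
  delta_rot=[
    [0,0,0],
    [0,0,0],
    [0,0,0],
    [0,0,0],
    [0,0,0],
  ],
  claw=[0,0,0,0,0],
)

```text
clock: 22.88
eef_pos: [0.5243, -0.3132, 0.1124]
eef_rot: [179.7, -0.9, 148.1]
force: [-0.7, -0.3, -1.4]
opening: 0.0264
```

```bash
python3 - <<'E'
from h import *
move(cabp(.105,.08,.0375),148)
snap("wrist","w10")
E
```

```text
slide [-0.76 -0.07  7.48] rot [ 0.006  -0.0162  0.0011] from [ 0.5243 -0.3132  0.1124]
```

View pics/w10.png

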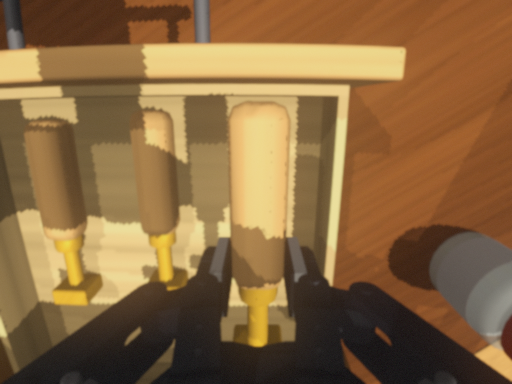

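Call:
jog_arm(
  slide=[
    [-0.4,0.1,4],
    [-0.4,0.1,6.5],
    [-0.4,0.1,7.3],
    [-0.4,0.1,7.4],
    [-0.4,0.1,7.4],
  ],
  delta_rot=[
    [0.01,-0.01,0],
    [0.01,-0.01,0],
    [0.01,-0.01,0],
    [0.01,-0.01,0],
    [0.01,-0.01,0],
  ],
  claw=[0,0,0,0,0],
)

```text
clock: 23.55
eef_pos: [0.5312, -0.3157, 0.0445]
eef_rot: [-179.7, 0.2, 148.1]
force: [0.0, -0.3, -1.8]
opening: 0.0268
```

Call:
jog_arm(
  slide=[
    [0,0,0.1],
    [0,0,0.1],
    [0,0,-3],
    [0,0,-9],
    [0,0,-15],
  ],
  delta_rot=[
    [0,0,0],
    [0,0,0],
    [0,0,0],
    [0,0,0],
    [0,0,0],
  ],
  claw=[0.5,0.5,0.5,0.5,0.5],
)

```text
clock: 24.18
eef_pos: [0.5309, -0.3146, 0.1962]
eef_rot: [-179.7, 0.2, 148.1]
force: [0.6, 0.3, 0.2]
opening: 0.0426
```

```bash
python3 - <<'E'
from h import *
stamps()
snap("wrist","w11")
hx=.4605
H=hx*XC-.0695*YC+np.array([0,0,.2]);print(H)
move(H-.03*XC,58)
E
```

```text
[ 0.35369676 -0.30296716  0.2       ]
slide [19.   -8.34 -0.13] rot [0.0069 0.0164 1.5727] from [ 0.5336 -0.3166  0.201 ]
```

View pics/w11.png

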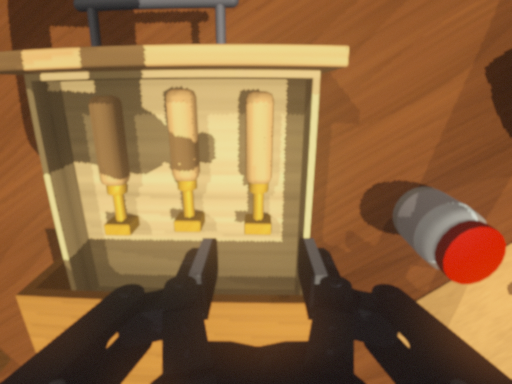

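Call:
jog_arm(
  slide=[
    [19,-8.3,-1],
    [19,-8.3,-1],
    [19,-8.3,-1],
    [19,-8.3,-1],
    [19,-8.3,-1],
  ],
  delta_rot=[
    [0,0.01,1.57],
    [0,0.01,1.57],
    [0,0.01,1.57],
    [0,0.01,1.57],
    [0,0.01,1.57],
  ],
  claw=[0.32,0.32,0.32,0.32,0.32],
)

```text
clock: 24.95
eef_pos: [0.3267, -0.2861, 0.2075]
eef_rot: [179.8, 0.2, 93.9]
force: [-0.2, -0.5, 0.1]
opening: 0.0276
```

```bash
python3 - <<'E'
from h import *
move([.3537,-.303,.2],58)
E
```

```text
slide [-1.87  2.57  0.76] rot [0.0042 0.002  0.6272] from [ 0.3267 -0.2861  0.2075]
```

Call:
jog_arm(
  slide=[
    [-1.9,2.6,0.8],
    [-1.9,2.6,0.8],
    [-1.9,2.6,0.8],
    [-1.9,2.6,0.8],
    [-1.9,2.6,0.8],
  ],
  delta_rot=[
    [0,0,0.63],
    [0,0,0.63],
    [0,0,0.63],
    [0,0,0.63],
    [0,0,0.63],
  ],
  claw=[0.32,0.32,0.32,0.32,0.32],
)

```text
clock: 25.58
eef_pos: [0.3535, -0.3028, 0.1983]
eef_rot: [179.9, -0.0, 57.9]
force: [-0.5, -0.4, 0.1]
opening: 0.027
```

```bash
python3 - <<'E'
from h import *
C,p,d=snap("wrist","w12")
uv,P=allpts(C,d,.082,.1); H,S,V=cv2.cvtColor(p,cv2.COLOR_BGR2HSV)[uv[:,1],uv[:,0]].T
m=(S<110)&(V<150)&(abs(P@XC-.4605)<.04)&(uv[:,1]<240)
Q=P[m]; print(len(Q),np.percentile(Q@XC,[5,25,50,75]),np.percentile(Q@YC,[1,50,99]),np.percentile(Q[:,2],[5,95]))
move([.3537,-.303,.12],58)
E
```

```text
1869 [0.46706062 0.4695012  0.47264688 0.47590904] [-0.11542371 -0.04772429 -0.00386212] [0.08820401 0.09272835]
slide [-0.01 -0.01  7.85] rot [ 0.0028  0.     -0.0016] from [ 0.3536 -0.3029  0.1985]
```

View pics/w12.png

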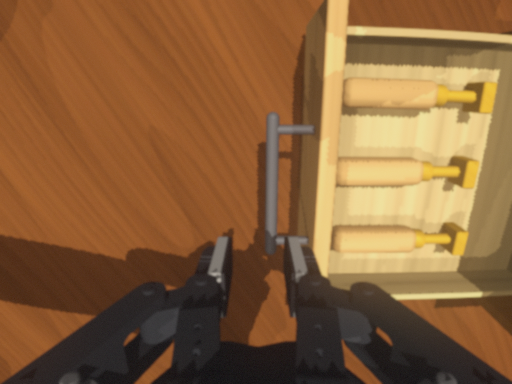

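```bash
python3 - <<'E'
from h import *
for n in ("top","scene"):
    C,p,d=snap(n,n+"5"); uv,P=allpts(C,d,.085,.096)
    H,S,V=cv2.cvtColor(p,cv2.COLOR_BGR2HSV)[uv[:,1],uv[:,0]].T
    Q=P[(S<110)&(V<140)&(P[:,0]>.25)&(P[:,0]<.6)&(P[:,1]<-.15)&(P[:,1]>-.5)&(abs(P@XC-.4605)<.04)]
    print(n,len(Q),"x:",np.percentile(Q@XC,[5,25,50]).round(4),"y:",np.percentile(Q@YC,[1,50,99]).round(4))
E
```

```text
top 219 x: [0.4669 0.4692 0.4723] y: [-0.1107 -0.0491 -0.0038]
scene 201 x: [0.4701 0.4732 0.4747] y: [-0.129  -0.0697 -0.007 ]
```

View pics/scene5.png

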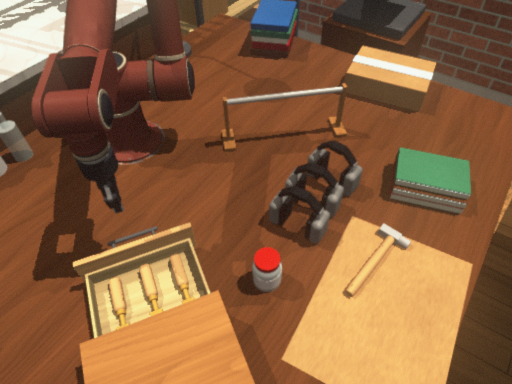

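```bash
python3 - <<'E'
from h import *
H=.4705*XC-.0695*YC
move([*H[:2],.120],58)
move([*H[:2],.071],58)
E
```

```text
slide [0.01 0.96 7.9 ] rot [ 0.0036  0.0003 -0.0019] from [ 0.3538 -0.3031  0.199 ]
slide [1.00e-02 9.40e-01 1.28e+01] rot [ 0.0036  0.0003 -0.0019] from [ 0.3538 -0.3031  0.199 ]
```

Call:
jog_arm(
  slide=[
    [0,0.9,3],
    [0,0.9,8],
    [0,0.9,11.5],
    [0,0.9,12.7],
    [0,0.9,12.7],
  ],
  delta_rot=[
    [0,0,0],
    [0,0,0],
    [0,0,0],
    [0,0,0],
    [0,0,0],
  ],
  claw=[0.32,0.32,0.32,0.32,0.32],
)

```text
clock: 26.35
eef_pos: [0.3616, -0.308, 0.0718]
eef_rot: [179.8, 0.0, 57.9]
force: [0.0, 0.8, 0.6]
opening: 0.0275
```

Call:
jog_arm(
  slide=[
    [0,0,0],
    [0,0,0],
    [0,0,0],
    [0,0,0],
  ],
  delta_rot=[
    [0,0,0],
    [0,0,0],
    [0,0,0],
    [0,0,0],
  ],
  claw=[0,0,0,0],
)

```text
clock: 26.85
eef_pos: [0.3627, -0.3092, 0.074]
eef_rot: [179.6, 0.1, 57.9]
force: [0.3, 1.0, 6.4]
opening: 0.0083
```

Call:
jog_arm(
  slide=[
    [0,-0.3,0],
    [0,-0.6,0],
    [0,-0.8,0],
    [0,-1,0],
  ],
  delta_rot=[
    [0,0,0],
    [0,0,0],
    [0,0,0],
    [0,0,0],
  ],
  claw=[0,0,0,0],
)

```text
clock: 27.35
eef_pos: [0.3542, -0.3038, 0.0741]
eef_rot: [179.6, 0.1, 57.9]
force: [1.7, 0.1, 1.2]
opening: 0.0086
```

Call:
jog_arm(
  slide=[
    [0,-0.2,0],
    [0,-0.4,0],
    [0,-0.5,0],
    [0,-0.6,0],
  ],
  delta_rot=[
    [0,0,0],
    [0,0,0],
    [0,0,0],
    [0,0,0],
  ],
  claw=[0,0,0,0],
)

```text
clock: 27.85
eef_pos: [0.3515, -0.3021, 0.0741]
eef_rot: [179.1, 0.1, 57.9]
force: [13.4, -7.4, -12.0]
opening: 0.0084
```

Call:
jog_arm(
  slide=[
    [0,-0.2,0],
    [0,-0.4,0],
    [0,-0.5,0],
    [0,-0.5,0],
  ],
  delta_rot=[
    [0,0,0],
    [0,0,0],
    [0,0,0],
    [0,0,0],
  ],
  claw=[0,0,0,0],
)

```text
clock: 28.35
eef_pos: [0.3515, -0.3022, 0.0742]
eef_rot: [178.2, 0.1, 57.8]
force: [22.0, -12.9, -17.9]
opening: 0.0086
```

Call:
jog_arm(
  slide=[
    [0,0.2,0],
    [0,0.4,0],
    [0,0.6,0],
  ],
  delta_rot=[
    [0,0,0],
    [0,0,0],
    [0,0,0],
  ],
  claw=[0,0,0],
)

```text
clock: 28.72
eef_pos: [0.3561, -0.305, 0.074]
eef_rot: [178.3, 0.1, 57.8]
force: [-1.3, 0.7, 0.4]
opening: 0.0088
```

```bash
python3 - <<'E'
from h import *
p,r=tool(); print(p@XC, p@YC)
t=.670*XC-.0698*YC; t[2]=.0742
move(t,58)
E
```

```text
0.46365867144695583 -0.06992984126850842
slide [ 0.08 20.63  0.59] rot [ 0.0295  0.0013 -0.0033] from [ 0.3561 -0.305   0.074 ]
```

Call:
jog_arm(
  slide=[
    [0,1,0],
    [0,3,0.1],
    [0,5,0.1],
    [0,7,0.2],
    [0,9,0.3],
  ],
  delta_rot=[
    [0,0,0],
    [0,0,0],
    [0,0,0],
    [0,0,0],
    [0,0,0],
  ],
  claw=[0,0,0,0,0],
)

```text
clock: 29.35
eef_pos: [0.4334, -0.3538, 0.074]
eef_rot: [178.3, 0.1, 57.8]
force: [-1.9, 1.0, 5.4]
opening: 0.0082
```

```bash
python3 - <<'E'
from h import *
p,r=tool(); print(p@XC, p@YC)
t=.670*XC-.0698*YC; t[2]=.0742
move(t,58)
E
```

```text
0.5549965448977331 -0.07035551411774688
slide [ 0.09 11.5   0.32] rot [ 0.0296  0.0015 -0.0034] from [ 0.4334 -0.3538  0.074 ]
```

Call:
jog_arm(
  slide=[
    [0,2,0],
    [0,4,0.1],
    [0,6,0.2],
    [0,8,0.2],
    [0,10,0.3],
  ],
  delta_rot=[
    [0,0,0],
    [0,0,0],
    [0,0,0],
    [0,0,0],
    [0,0,0],
  ],
  claw=[0,0,0,0,0],
)

```text
clock: 29.98
eef_pos: [0.519, -0.4078, 0.074]
eef_rot: [178.3, 0.1, 57.8]
force: [-1.7, 0.9, 4.3]
opening: 0.0085
```

Call:
jog_arm(
  slide=[
    [0,0.5,0],
    [0,1,0],
    [0,1.3,0],
    [0,1.5,0],
  ],
  delta_rot=[
    [0,0,0],
    [0,0,0],
    [0,0,0],
    [0,0,0],
  ],
  claw=[0,0,0,0],
)

```text
clock: 30.48
eef_pos: [0.5312, -0.4155, 0.074]
eef_rot: [178.4, 0.1, 57.8]
force: [-1.5, 1.1, -0.2]
opening: 0.0084
```

```bash
python3 - <<'E'
from h import *
p,r=tool(); print(p@XC, p@YC)
E
```

```text
0.6706928361052473 -0.07082872784593897
```

Call:
jog_arm(
  slide=[
    [0,0.2,0],
    [0,0.4,0],
    [0,0.6,0],
    [0,0.6,0],
  ],
  delta_rot=[
    [0,0,0],
    [0,0,0],
    [0,0,0],
    [0,0,0],
  ],
  claw=[0,0,0,0],
)

```text
clock: 30.98
eef_pos: [0.5325, -0.4162, 0.074]
eef_rot: [179.1, 0.1, 57.8]
force: [-15.0, 9.4, 10.9]
opening: 0.0087
```

```bash
python3 - <<'E'
from h import *
p,r=tool(); print(p@XC, p@YC)
E
```

```text
0.672113204560541 -0.07081055629795356
```

Call:
jog_arm(
  slide=[
    [0,0.3,0],
    [0,0.2,0],
    [0,0.2,0],
    [0,0.2,-4],
    [0,0.2,-10],
  ],
  delta_rot=[
    [0,0,0],
    [0,0,0],
    [0,0,0],
    [0,0,0],
    [0,0,0],
  ],
  claw=[0.3,0.3,0.3,0.3,0.3],
)

```text
clock: 31.6
eef_pos: [0.5318, -0.4151, 0.1719]
eef_rot: [179.4, -0.0, 57.8]
force: [0.3, -0.3, 0.4]
opening: 0.0255
```

```bash
python3 - <<'E'
from h import *
C,p,d=snap("wrist","w13")
for n in ("top","scene"):
    C,p,d=snap(n,n+"6"); uv,P=allpts(C,d,.085,.096)
    H,S,V=cv2.cvtColor(p,cv2.COLOR_BGR2HSV)[uv[:,1],uv[:,0]].T
    Q=P[(S<110)&(V<140)&(P[:,0]>.25)&(P[:,0]<.6)&(P[:,1]<-.15)&(P[:,1]>-.5)&(abs(P@XC-.6745)<.04)]
    print(n,len(Q),"x:",np.percentile(Q@XC,[5,25,50]).round(4),"y:",np.percentile(Q@YC,[1,50,99]).round(4))
E
```

```text
top 194 x: [0.6654 0.6674 0.6706] y: [-0.1007 -0.0406 -0.0059]
scene 305 x: [0.6682 0.6712 0.6741] y: [-0.1306 -0.0716 -0.0068]
```

View pics/w13.png

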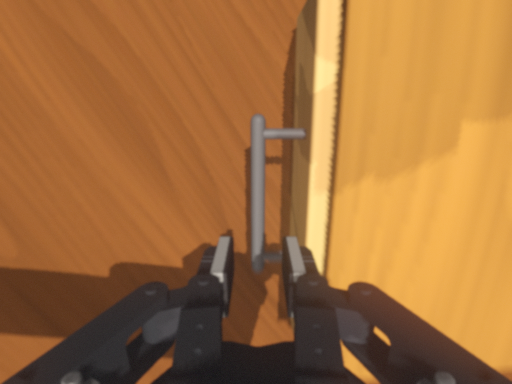

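```bash
python3 - <<'E'
from h import *
move([.66,.2,.28],175)
E
```

```text
slide [ 58.96 -22.11 -10.75] rot [ 0.0131  0.0291 -2.0449] from [ 0.5354 -0.4186  0.1803]
```

Call:
jog_arm(
  slide=[
    [2,0,-6],
    [20,-7,-10.8],
    [59,-22,-10.8],
    [59,-22,-10.8],
    [59,-22,-10.8],
  ],
  delta_rot=[
    [0.01,0.03,-2],
    [0.01,0.03,-2],
    [0.01,0.03,-2],
    [0.01,0.03,-2],
    [0.01,0.03,-2],
  ],
  claw=[0.6,0.6,0.6,0.6,0.6],
)

```text
clock: 32.38
eef_pos: [0.5908, -0.157, 0.2591]
eef_rot: [179.5, 0.2, 111.9]
force: [1.7, 0.4, 0.1]
opening: 0.0512
```

```bash
python3 - <<'E'
from h import *
move([.66,.2,.28],175)
E
```

```text
slide [30.54 19.74 -2.03] rot [ 0.006   0.0088 -1.1017] from [ 0.5908 -0.157   0.2591]
```

Call:
jog_arm(
  slide=[
    [30.5,19.7,-2],
    [30.5,19.7,-2],
    [30.5,19.7,-2],
    [30.5,19.7,-2],
    [30.5,19.7,-2],
  ],
  delta_rot=[
    [0,0,-1.1],
    [0,0,-1.1],
    [0,0,-1.1],
    [0,0,-1.1],
    [0,0,-1.1],
  ],
  claw=[0.6,0.6,0.6,0.6,0.6],
)

```text
clock: 33.0
eef_pos: [0.6496, 0.1495, 0.2755]
eef_rot: [179.9, 0.5, 165.6]
force: [0.7, -0.7, 1.3]
opening: 0.0513
```

```bash
python3 - <<'E'
from h import *
move([.671,.2215,.25],175)
E
```

```text
slide [-0.26  7.5   2.57] rot [ 0.001   0.0091 -0.1638] from [0.6496 0.1495 0.2755]
```

Call:
jog_arm(
  slide=[
    [-0.2,7.5,2.5],
    [-0.2,7.5,2.5],
    [-0.2,7.5,2.5],
    [-0.2,7.5,2.5],
  ],
  delta_rot=[
    [0,0.01,-0.16],
    [0,0.01,-0.16],
    [0,0.01,-0.16],
    [0,0.01,-0.16],
  ],
  claw=[0.6,0.6,0.6,0.6],
)

```text
clock: 33.5
eef_pos: [0.6706, 0.2201, 0.2509]
eef_rot: [180.0, -0.0, 174.7]
force: [0.5, -0.8, 0.1]
opening: 0.0513
```

```bash
cat >> h.py <<'E'
def crown(name,xy,cams=("top","scene","wrist"),z0=.139):
    for n in cams:
        C,p,d=snap(n,name if n=="wrist" else None); uv,P=allpts(C,d,z0,.16)
        V=p.max(2)[uv[:,1],uv[:,0]]
        m=(V<95)&(np.hypot(P[:,0]-xy[0],P[:,1]-xy[1])<.06)
        if n=="wrist": m&=uv[:,1]<250
        if m.sum()<20: print(n,"few",m.sum()); continue
        r=cv2.minAreaRect(np.float32(P[m][:,:2]*1000)); t=r[2]-(90 if r[1][1]>r[1][0] else 0)
        print(n,m.sum(),np.round(r[0],1),np.round(r[1],1),"yaw",round(t,1),"ztop",np.percentile(P[m][:,2],[50,95]).round(4))
E
python3 - <<'E'
from h import *
crown("w14",[.671,.2225])
C=cam("wrist"); print(proj(C,[[.671,.2225,.15],[.648,.2225,.15],[.694,.2225,.15]]))
move([.671,.2225,.134],175)
E
```

```text
top 134 [667.8 221.7] [26.4 71.5] yaw -11.6 ztop [0.1465 0.1506]
scene 190 [672.6 221.2] [31.8 73.6] yaw -7.0 ztop [0.1476 0.1512]
wrist 2371 [671.3 225.9] [29.5 74.4] yaw -3.8 ztop [0.1487 0.1505]
[[259.95722109 194.09847707]
 [257.45780544 167.94613592]
 [262.32079854 218.85250736]]
slide [1.000e-02 2.300e-01 1.178e+01] rot [ 0.0013  0.0006 -0.0061] from [0.6708 0.2201 0.2518]
```

View pics/w14.png

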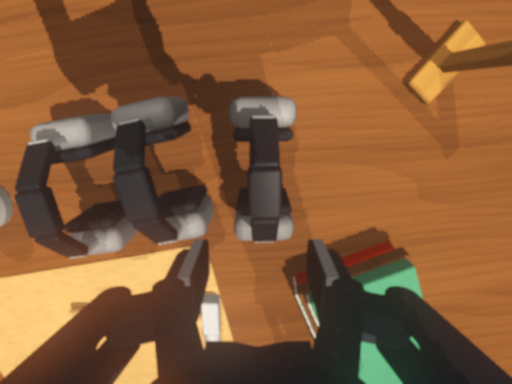

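Call:
jog_arm(
  slide=[
    [0,0.4,4],
    [0,0.4,8],
    [0,0.4,11],
    [0,0.4,11.7],
    [0,0.4,11.7],
  ],
  delta_rot=[
    [0,0,-0.02],
    [0,0,-0.02],
    [0,0,-0.02],
    [0,0,-0.02],
    [0,0,-0.02],
  ],
  claw=[0.6,0.6,0.6,0.6,0.6],
)

```text
clock: 34.28
eef_pos: [0.6717, 0.2236, 0.1356]
eef_rot: [179.9, 0.1, 175.7]
force: [0.9, -0.5, -0.2]
opening: 0.0515
```

```bash
python3 - <<'E'
from h import *
move([.671,.2245,.134],176)
snap("wrist","w15")
E
```

```text
slide [0.07 0.08 0.16] rot [ 0.0015  0.0015 -0.0045] from [0.6717 0.2236 0.1356]
```

View pics/w15.png

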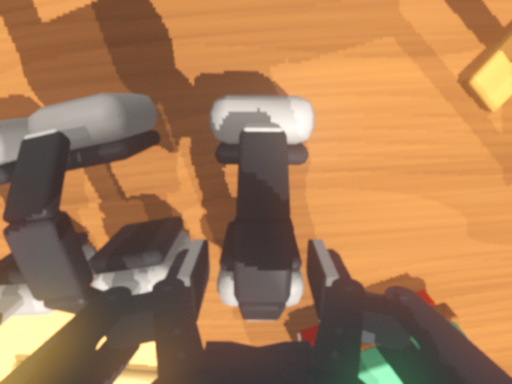

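Call:
jog_arm(
  slide=[
    [0,0,0.1],
    [0,0,0.1],
    [0,0,0.1],
    [0,0,0.1],
  ],
  delta_rot=[
    [0,0,0],
    [0,0,0],
    [0,0,0],
    [0,0,0],
  ],
  claw=[0,0,0,0],
)

```text
clock: 34.83
eef_pos: [0.6738, 0.2246, 0.1387]
eef_rot: [179.8, 0.4, 175.8]
force: [-0.0, 1.1, 6.4]
opening: 0.0281
```

Call:
jog_arm(
  slide=[
    [0,0,-3],
    [0,0,-9],
    [0,0,-15],
    [0,0,-20],
    [0,0,-20],
  ],
  delta_rot=[
    [0,0,0],
    [0,0,0],
    [0,0,0],
    [0,0,0],
    [0,0,0],
  ],
  claw=[0,0,0,0,0],
)

```text
clock: 35.45
eef_pos: [0.6739, 0.2243, 0.3454]
eef_rot: [179.6, 1.0, 175.8]
force: [0.0, 0.3, -1.8]
opening: 0.0283
```

```bash
cat >> h.py <<'E'
U=np.array([.7175,.6965,0]);N=np.array([.6965,-.7175,0])
def railp(s,z,off=.069):
    c=np.array([.4307,.3225,0]); s0=c@U
    return off*N+(s0+s)*U+np.array([0,0,z])
E
python3 - <<'E'
from h import *
print(railp(0,0))
move(railp(.11,.34),134.2)
E
```

```text
[0.4309513  0.32217868 0.        ]
slide [17.65 16.19  0.33] rot [0.0126 0.0147 0.7255] from [0.6739 0.2243 0.3454]
```

Call:
jog_arm(
  slide=[
    [17.6,16.2,0],
    [17.6,16.2,0],
    [17.6,16.2,0],
    [17.6,16.2,0],
    [17.6,16.2,0],
  ],
  delta_rot=[
    [0,0.01,0.73],
    [0,0.01,0.73],
    [0,0.01,0.73],
    [0,0.01,0.73],
    [0,0.01,0.73],
  ],
  claw=[0,0,0,0,0],
)

```text
clock: 36.08
eef_pos: [0.5071, 0.401, 0.3406]
eef_rot: [179.5, -0.1, 134.2]
force: [-0.4, -0.4, -2.8]
opening: 0.0283
```

```bash
python3 - <<'E'
from h import *
move(railp(.11,.34),134.2)
C,p,d=snap("wrist","w16"); snap("scene","s16")
uv,P=allpts(C,d,.155,.19)
H,S,V=cv2.cvtColor(p,cv2.COLOR_BGR2HSV)[uv[:,1],uv[:,0]].T
m=(abs(P@N-.069)<.03)&(S<80)&(uv[:,1]<260)
Q=P[m];print(len(Q),np.percentile(Q@N,[5,50,95]) if len(Q) else 0, np.percentile(Q[:,2],[50,95]))
E
```

```text
slide [-0.35  0.05  0.06] rot [ 0.0092 -0.0015  0.0005] from [0.5071 0.401  0.3406]
4609 [0.05587697 0.0624931  0.07190741] [0.17310127 0.17511556]
```

View pics/w16.png

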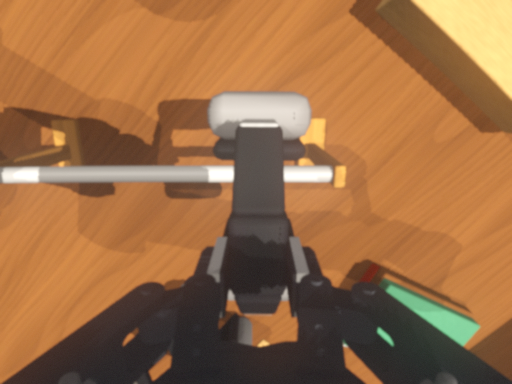

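View pics/s16.png

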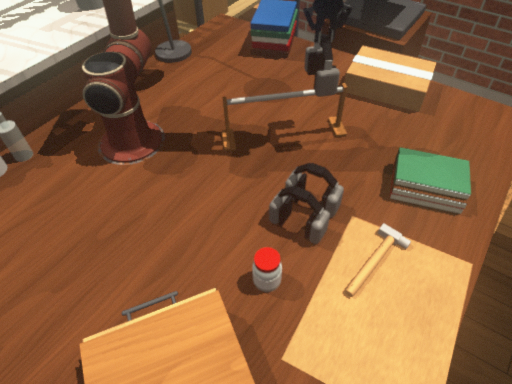

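Call:
jog_arm(
  slide=[
    [0,0,5],
    [0,0,10],
    [0,0,14],
    [0,0,15],
    [0,0,15.2],
  ],
  delta_rot=[
    [0.01,0,0],
    [0.01,0,0],
    [0.01,0,0],
    [0.01,0,0],
    [0.01,0,0],
  ],
  claw=[0,0,0,0,0],
)

```text
clock: 36.8
eef_pos: [0.5111, 0.399, 0.1885]
eef_rot: [-179.9, -0.0, 134.0]
force: [0.3, 0.3, -1.9]
opening: 0.0285
```

```bash
python3 - <<'E'
from h import *
p,r=tool(); print(p,p@N,(p-railp(0,0))@U)
snap("wrist","w17"); 
C,p,d=snap("scene"); cv2.imwrite("pics/s17.png",cv2.resize(p[20:170,190:390],None,fx=4,fy=4))
E
```

```text
[0.51106928 0.39901169 0.18851762] 0.06966886280994672 0.11099884479939189
```

View pics/s17.png

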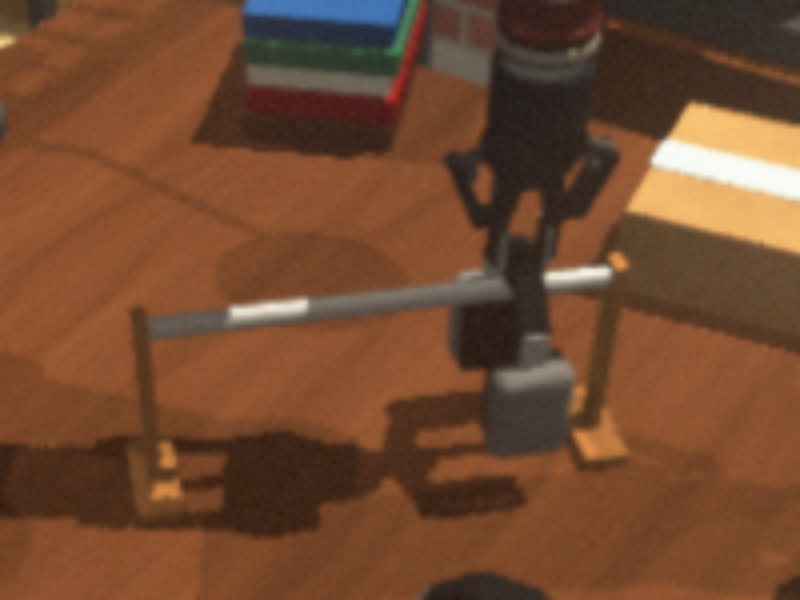

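View pics/w17.png

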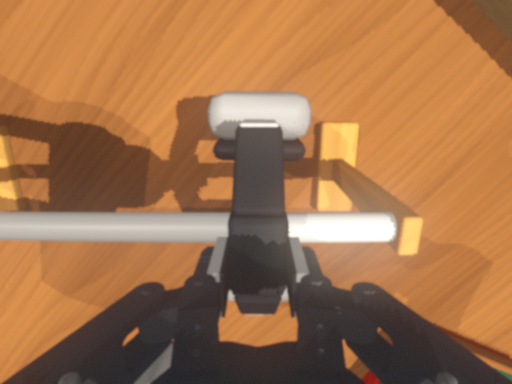

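```bash
python3 - <<'E'
from h import *
C,p,d=snap("wrist")
hs=cv2.cvtColor(p,cv2.COLOR_BGR2HSV)
col=hs[190:260,150]; print([(190+i,int(c[1]),int(c[2])) for i,c in enumerate(col) if i%2==0])
for off in (.05,.055,.06,.065,.07): print(off,proj(C,[railp(.06,.166,off)])[0].round(1))
pp,r=tool(); print(proj(C,[pp]), pp@N)
# bar edges -> axis: two tangent rays
for u in (120,170,320):
    col=hs[180:270,u]; k=np.nonzero(col[:,1]<60)[0]+180; print(u,k.min(),k.max(),plane(C,[[u,(k.min()+k.max())/2]],.166)@N)
E
```

```text
[(190, 151, 127), (192, 149, 128), (194, 148, 126), (196, 146, 126), (198, 150, 124), (200, 145, 127), (202, 152, 136), (204, 155, 181), (206, 156, 188), (208, 155, 173), (210, 123, 168), (212, 37, 157), (214, 26, 169), (216, 24, 180), (218, 21, 184), (220, 20, 190), (222, 21, 198), (224, 20, 209), (226, 18, 213), (228, 18, 207), (230, 21, 199), (232, 21, 193), (234, 23, 190), (236, 22, 183), (238, 27, 173), (240, 79, 171), (242, 146, 185), (244, 153, 185), (246, 155, 186), (248, 154, 185), (250, 155, 184), (252, 154, 184), (254, 154, 184), (256, 156, 183), (258, 158, 182)]
0.05 [170.2 203.1]
0.055 [171. 211.]
0.06 [171.7 218.7]
0.065 [172.5 226.2]
0.07 [173.2 233.7]
[[258.58044525 253.31417381]] 0.0693481802075838
120 212 239 [0.06459823]
170 212 239 [0.06449867]
320 212 240 [0.0650422]
```

Call:
jog_arm(
  slide=[
    [0.4,0,0.2],
    [0.4,0,0.5],
    [0.4,0,0.6],
    [0.4,0,0.6],
  ],
  delta_rot=[
    [0,0,0],
    [0,0,0],
    [0,0,0],
    [0,0,0],
  ],
  claw=[0,0,0,0],
)

```text
clock: 37.45
eef_pos: [0.5089, 0.4031, 0.1852]
eef_rot: [179.8, 0.0, 134.1]
force: [0.4, 0.4, -2.3]
opening: 0.0283
```

Call:
jog_arm(
  slide=[
    [0,0,0.2],
    [0,0,0.4],
    [0,0,0.4],
  ],
  delta_rot=[
    [0,0,0],
    [0,0,0],
    [0,0,0],
  ],
  claw=[0,0,0],
)

```text
clock: 37.83
eef_pos: [0.509, 0.403, 0.1814]
eef_rot: [179.8, 0.0, 134.0]
force: [-2.4, -0.5, -1.9]
opening: 0.0279
```

Call:
jog_arm(
  slide=[
    [0,0,0.1],
    [0,0,0.1],
  ],
  delta_rot=[
    [0,0,0],
    [0,0,0],
  ],
  claw=[0,0],
)

```text
clock: 38.08
eef_pos: [0.509, 0.4031, 0.1813]
eef_rot: [179.8, 0.0, 134.1]
force: [-2.9, -2.2, 4.0]
opening: 0.0288
```

Contact. Release and rise.

Call:
jog_arm(
  slide=[
    [0,0,0],
    [0,0,0],
    [0,0,-0.5],
    [0,0,-3],
    [0,0,-8],
  ],
  delta_rot=[
    [0,0,0],
    [0,0,0],
    [0,0,0],
    [0,0,0],
    [0,0,0],
  ],
  claw=[0.6,0.6,0.6,0.6,0.6],
)

```text
clock: 38.7
eef_pos: [0.5076, 0.4021, 0.259]
eef_rot: [-179.9, -0.0, 134.0]
force: [0.7, 0.9, 0.1]
opening: 0.0514
```

```bash
python3 - <<'E'
from h import *
snap("wrist","w18"); 
C,p,d=snap("scene"); cv2.imwrite("pics/s18.png",cv2.resize(p[20:170,190:390],None,fx=4,fy=4))
crown("x",[.6635,.111],("top","scene"))
move([.664,.112,.25],185)
E
```

```text
top 232 [662.9 110.9] [75.2 30.4] yaw 8.1 ztop [0.1476 0.152 ]
scene 232 [664.1 110.4] [73.8 32.4] yaw 7.4 ztop [0.1479 0.1509]
slide [-31.68  -9.18   1.35] rot [ 0.006   0.0047 -0.8892] from [0.5096 0.4035 0.2637]
```

View pics/s18.png

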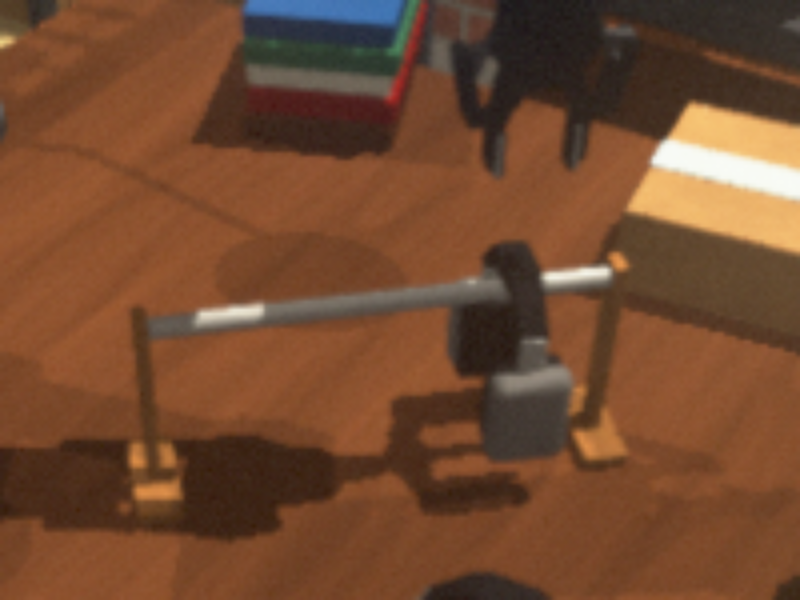

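View pics/w18.png

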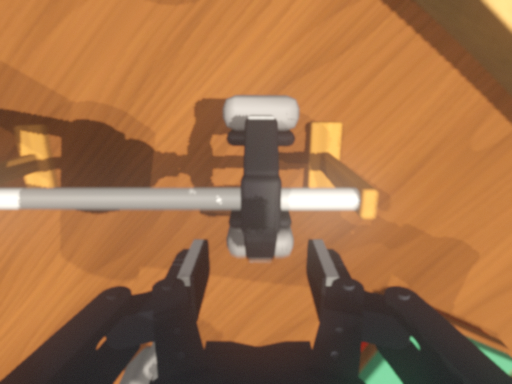

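Call:
jog_arm(
  slide=[
    [-32,-9,-1],
    [-32,-9,-1],
    [-32,-9,-1],
    [-32,-9,-1],
    [-32,-9,-1],
  ],
  delta_rot=[
    [0,0,-0.9],
    [0,0,-0.9],
    [0,0,-0.9],
    [0,0,-0.9],
    [0,0,-0.9],
  ],
  claw=[0.6,0.6,0.6,0.6,0.6],
)

```text
clock: 39.52
eef_pos: [0.654, 0.1338, 0.2706]
eef_rot: [179.8, 0.2, -174.0]
force: [1.6, -0.1, 0.2]
opening: 0.0509
```

```bash
python3 - <<'E'
from h import *
move([.664,.112,.25],186)
E
```

```text
slide [-0.76 -2.28  2.06] rot [ 0.0034  0.0041 -0.0007] from [0.654  0.1338 0.2706]
```

Call:
jog_arm(
  slide=[
    [-0.8,-2.3,2],
    [-0.8,-2.3,2],
    [-0.8,-2.3,2],
  ],
  delta_rot=[
    [0,0,0],
    [0,0,0],
    [0,0,0],
  ],
  claw=[0.6,0.6,0.6],
)

```text
clock: 39.9
eef_pos: [0.6638, 0.1125, 0.2496]
eef_rot: [179.8, 0.1, -174.0]
force: [0.3, 0.5, 0.6]
opening: 0.0513
```

```bash
python3 - <<'E'
from h import *
crown("w19",[.664,.112],("wrist",))
move([.664,.112,.134],186)
E
```

```text
wrist 2238 [662.9 113. ] [75.8 30. ] yaw 5.2 ztop [0.1486 0.1505]
slide [ 0.06 -0.14 11.65] rot [0.0038 0.0038 0.0005] from [0.664  0.1129 0.2505]
```

View pics/w19.png

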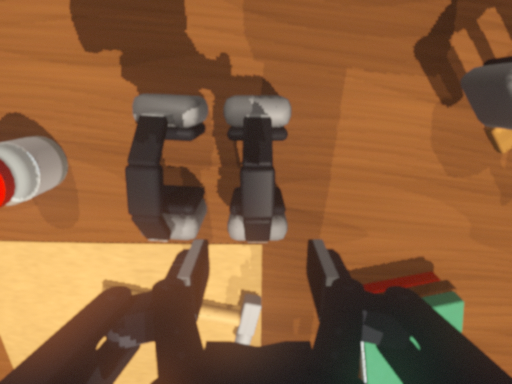

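Call:
jog_arm(
  slide=[
    [0,0,4],
    [0,0,8],
    [0,0,11.2],
    [0,0,11.8],
    [0,0,11.8],
  ],
  delta_rot=[
    [0,0,0.01],
    [0,0,0.01],
    [0,0,0.01],
    [0,0,0.01],
    [0,0,0.01],
  ],
  claw=[0.6,0.6,0.6,0.6,0.6],
)

```text
clock: 40.58
eef_pos: [0.6648, 0.1143, 0.1337]
eef_rot: [179.8, 0.3, -174.5]
force: [0.5, -0.0, 0.5]
opening: 0.0512
```

Call:
jog_arm(
  slide=[
    [0,0,0.1],
    [0,0,0.1],
    [0,0,0.1],
    [0,0,0.1],
  ],
  delta_rot=[
    [0,0,0],
    [0,0,0],
    [0,0,0],
    [0,0,0],
  ],
  claw=[0,0,0,0],
)

```text
clock: 41.08
eef_pos: [0.6665, 0.1142, 0.1357]
eef_rot: [179.8, 0.6, -174.5]
force: [0.1, -1.4, 6.4]
opening: 0.0285
```

Call:
jog_arm(
  slide=[
    [0,0,-3],
    [0,0,-9],
    [0,0,-15],
    [0,0,-20],
    [0,0,-20],
  ],
  delta_rot=[
    [0,0,0],
    [0,0,0],
    [0,0,0],
    [0,0,0],
    [0,0,0],
  ],
  claw=[0,0,0,0,0],
)

```text
clock: 41.7
eef_pos: [0.6664, 0.1135, 0.3425]
eef_rot: [179.8, 1.2, -174.5]
force: [0.2, 0.3, -1.7]
opening: 0.0289
```

```bash
python3 - <<'E'
from h import *
move(railp(0,.34,.065),134.2)
E
```

```text
slide [21.68 23.35 -0.12] rot [0.0124 0.0177 0.8955] from [0.6664 0.1135 0.3425]
```

Call:
jog_arm(
  slide=[
    [21.7,23.3,-0.3],
    [21.7,23.3,-0.3],
    [21.7,23.3,-0.3],
    [21.7,23.3,-0.3],
    [21.7,23.3,-0.3],
  ],
  delta_rot=[
    [0,0.02,0.9],
    [0,0.02,0.9],
    [0,0.02,0.9],
    [0,0.02,0.9],
    [0,0.02,0.9],
  ],
  claw=[0,0,0,0,0],
)

```text
clock: 42.32
eef_pos: [0.431, 0.3205, 0.3388]
eef_rot: [179.6, -0.5, 133.6]
force: [0.2, 1.1, -1.1]
opening: 0.0285
```

```bash
python3 - <<'E'
from h import *
move(railp(0,.34,.065),134.2)
E
```

```text
slide [ 0.52  0.11 -0.11] rot [ 0.0063 -0.0088 -0.0104] from [0.431  0.3205 0.3388]
```

Call:
jog_arm(
  slide=[
    [0.5,0.1,5],
    [0.5,0.1,10],
    [0.5,0.1,14],
    [0.5,0.1,15],
    [0.5,0.1,15.2],
  ],
  delta_rot=[
    [0.01,-0.01,-0.01],
    [0.01,-0.01,-0.01],
    [0.01,-0.01,-0.01],
    [0.01,-0.01,-0.01],
    [0.01,-0.01,-0.01],
  ],
  claw=[0,0,0,0,0],
)

```text
clock: 42.95
eef_pos: [0.4276, 0.3262, 0.1861]
eef_rot: [-179.7, 0.0, 134.2]
force: [-0.0, -0.2, -1.9]
opening: 0.0281
```

```bash
python3 - <<'E'
from h import *
C,p,d=snap("wrist","w20"); hs=cv2.cvtColor(p,cv2.COLOR_BGR2HSV)
for u in (150,170):
    col=hs[180:270,u]; k=np.nonzero(col[:,1]<60)[0]+180; print(u,k.min(),k.max(),plane(C,[[u,(k.min()+k.max())/2]],.166)@N)
pp,r=tool(); print(pp,pp@N)
move(railp(0,.18,.065),134.2)
E
```

```text
150 223 251 [0.06465215]
170 223 251 [0.06452387]
[0.42835834 0.32657625 0.18737243] 0.06403312323231092
slide [-0.1  -0.12  0.74] rot [-0.003   0.0013 -0.0005] from [0.4284 0.3266 0.1874]
```

View pics/w20.png

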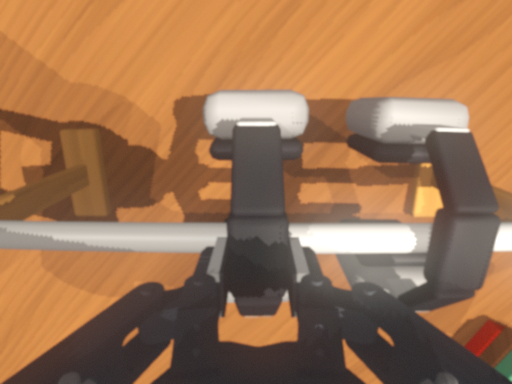

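Call:
jog_arm(
  slide=[
    [-0.1,0,0.3],
    [-0.1,0,0.6],
    [-0.1,0,0.8],
    [-0.1,0,0.8],
  ],
  delta_rot=[
    [0,0,0],
    [0,0,0],
    [0,0,0],
    [0,0,0],
  ],
  claw=[0,0,0,0],
)

```text
clock: 43.5
eef_pos: [0.429, 0.3258, 0.1793]
eef_rot: [-179.8, 0.1, 134.2]
force: [0.2, -0.2, -2.5]
opening: 0.0284
```

Call:
jog_arm(
  slide=[
    [0,0,0.1],
    [0,0,0.2],
    [0,0,0.2],
  ],
  delta_rot=[
    [0,0,0],
    [0,0,0],
    [0,0,0],
  ],
  claw=[0,0,0],
)

```text
clock: 43.88
eef_pos: [0.4292, 0.3259, 0.1783]
eef_rot: [-179.8, 0.1, 134.2]
force: [-2.6, -1.4, 3.2]
opening: 0.0283
```

Call:
jog_arm(
  slide=[
    [0,0,0],
    [0,0,0],
    [0,0,-0.5],
    [0,0,-3],
    [0,0,-8],
  ],
  delta_rot=[
    [0,0,0],
    [0,0,0],
    [0,0,0],
    [0,0,0],
    [0,0,0],
  ],
  claw=[0.55,0.55,0.55,0.55,0.55],
)

```text
clock: 44.5
eef_pos: [0.428, 0.3254, 0.2565]
eef_rot: [-179.5, 0.0, 134.2]
force: [0.2, 0.5, -0.4]
opening: 0.0469
```

```bash
python3 - <<'E'
from h import *
snap("wrist","w21"); 
crown("x",[.672,.012],("top","scene"))
move([.673,.013,.25],181.5)
E
```

```text
top 289 [669.9  12.4] [75.2 30.1] yaw 6.1 ztop [0.1484 0.1512]
scene 264 [672.9  11. ] [74.6 30.5] yaw 2.4 ztop [0.1477 0.151 ]
slide [-39.39  -4.54   1.39] rot [ 0.0032  0.0053 -0.826 ] from [0.431  0.3271 0.2628]
```

View pics/w21.png

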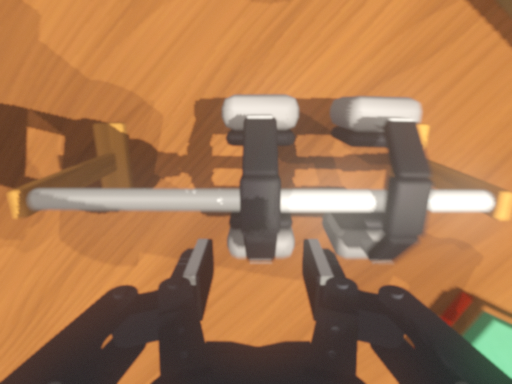

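Second hangs well. Third one.

Call:
jog_arm(
  slide=[
    [-39,-4.5,-1],
    [-39,-4.5,-1],
    [-39,-4.5,-1],
    [-39,-4.5,-1],
    [-39,-4.5,-1],
  ],
  delta_rot=[
    [0,0,-0.83],
    [0,0,-0.83],
    [0,0,-0.83],
    [0,0,-0.83],
    [0,0,-0.83],
  ],
  claw=[0.6,0.6,0.6,0.6,0.6],
)

```text
clock: 45.28
eef_pos: [0.612, 0.0906, 0.2687]
eef_rot: [179.9, 0.2, -178.0]
force: [0.4, 1.1, -0.2]
opening: 0.0515
```

```bash
python3 - <<'E'
from h import *
move([.672,.0125,.25],182.5)
E
```

```text
slide [-5.72 -8.02  1.89] rot [ 0.001   0.0043 -0.0088] from [0.612  0.0906 0.2687]
```

Call:
jog_arm(
  slide=[
    [-5.7,-8,1.9],
    [-5.7,-8,1.9],
    [-5.7,-8,1.9],
    [-5.7,-8,1.9],
  ],
  delta_rot=[
    [0,0,0],
    [0,0,0],
    [0,0,0],
    [0,0,0],
  ],
  claw=[0.6,0.6,0.6,0.6],
)

```text
clock: 45.78
eef_pos: [0.6713, 0.0131, 0.2489]
eef_rot: [179.9, 0.1, -178.0]
force: [0.0, -0.6, -0.0]
opening: 0.0514
```

```bash
python3 - <<'E'
from h import *
crown("w22",[.672,.012],("wrist",))
move([.672,.013,.132],182.5)
E
```

```text
wrist 1850 [671.9  13.9] [73.9 29.9] yaw 2.6 ztop [0.1481 0.1504]
slide [-0.03 -0.08 11.76] rot [ 0.0015  0.0036 -0.008 ] from [0.6713 0.0136 0.2496]
```

View pics/w22.png

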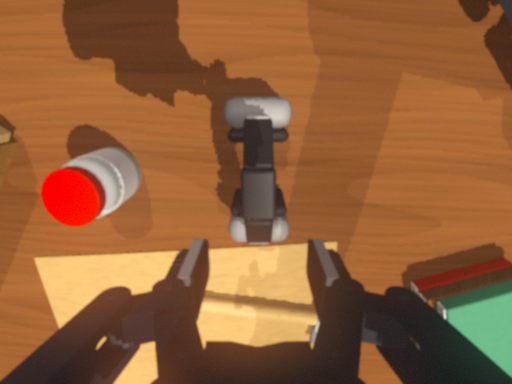

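Call:
jog_arm(
  slide=[
    [0,0,4],
    [0,0,8],
    [0,0,11.2],
    [0,0,11.8],
    [0,0,11.8],
  ],
  delta_rot=[
    [0,0,-0.01],
    [0,0,-0.01],
    [0,0,-0.01],
    [0,0,-0.01],
    [0,0,-0.01],
  ],
  claw=[0.6,0.6,0.6,0.6,0.6],
)

```text
clock: 46.45
eef_pos: [0.6719, 0.0146, 0.1326]
eef_rot: [179.9, 0.3, -177.3]
force: [-0.1, 0.1, 1.1]
opening: 0.0514
```

Call:
jog_arm(
  slide=[
    [0,0,0.1],
    [0,0,0.1],
    [0,0,0.1],
    [0,0,0.1],
  ],
  delta_rot=[
    [0,0,0],
    [0,0,0],
    [0,0,0],
    [0,0,0],
  ],
  claw=[0,0,0,0],
)

```text
clock: 46.95
eef_pos: [0.6735, 0.0142, 0.1345]
eef_rot: [180.0, 0.5, -177.3]
force: [0.4, -0.8, 6.5]
opening: 0.0287
```

Call:
jog_arm(
  slide=[
    [0,0,-3],
    [0,0,-9],
    [0,0,-15],
    [0,0,-21],
    [0,0,-21],
  ],
  delta_rot=[
    [0,0,0],
    [0,0,0],
    [0,0,0],
    [0,0,0],
    [0,0,0],
  ],
  claw=[0,0,0,0,0],
)

```text
clock: 47.58
eef_pos: [0.6736, 0.0139, 0.3527]
eef_rot: [-180.0, 1.2, -177.3]
force: [0.8, 0.2, -1.5]
opening: 0.0282
```

```bash
python3 - <<'E'
from h import *
print(railp(-.11,.34,.065))
move(railp(-.11,.345,.065),134.2)
E
```

```text
[0.3492403  0.24843368 0.34      ]
slide [31.32 24.94  0.07] rot [0.0085 0.0207 0.846 ] from [0.6736 0.0139 0.3527]
```

Call:
jog_arm(
  slide=[
    [31.3,24.9,0],
    [31.3,24.9,0],
    [31.3,24.9,0],
    [31.3,24.9,0],
    [31.3,24.9,0],
  ],
  delta_rot=[
    [0,0.02,0.85],
    [0,0.02,0.85],
    [0,0.02,0.85],
    [0,0.02,0.85],
    [0,0.02,0.85],
  ],
  claw=[0,0,0,0,0],
)

```text
clock: 48.2
eef_pos: [0.4164, 0.1983, 0.3429]
eef_rot: [179.7, -0.3, 133.7]
force: [-0.4, 2.1, -1.7]
opening: 0.0286
```

```bash
python3 - <<'E'
from h import *
move(railp(-.11,.345,.065),134.2)
E
```

```text
slide [ 8.26 -1.39 -0.17] rot [ 0.005  -0.005  -0.0083] from [0.4164 0.1983 0.3429]
```

Call:
jog_arm(
  slide=[
    [8.3,-1.4,-0.2],
    [8.3,-1.4,-0.2],
    [8.3,-1.4,-0.2],
    [8.3,-1.4,5],
    [8.3,-1.4,8],
  ],
  delta_rot=[
    [0,0,-0.01],
    [0,0,-0.01],
    [0,0,-0.01],
    [0,0,-0.01],
    [0,0,-0.01],
  ],
  claw=[0,0,0,0,0],
)

```text
clock: 48.82
eef_pos: [0.3484, 0.248, 0.2594]
eef_rot: [180.0, -0.3, 134.2]
force: [0.2, 0.1, -2.9]
opening: 0.0285
```

```bash
python3 - <<'E'
from h import *
snap("wrist","w23")
move(railp(-.11,.187,.065),134.2)
E
```

```text
slide [-0.13  0.3   6.8 ] rot [-0.0061 -0.0083  0.0003] from [0.3468 0.2472 0.255 ]
```

View pics/w23.png

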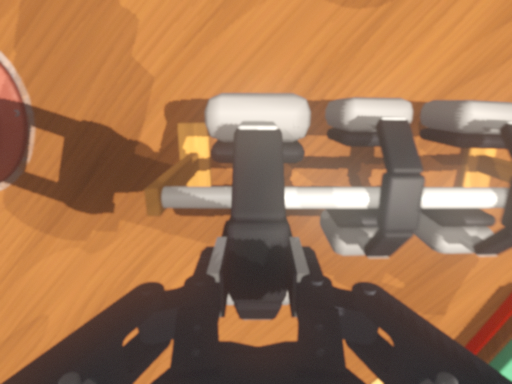

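Call:
jog_arm(
  slide=[
    [-0.1,0.3,3],
    [-0.1,0.3,5.5],
    [-0.1,0.3,6.6],
    [-0.1,0.3,6.8],
  ],
  delta_rot=[
    [0,0,0],
    [0,0,0],
    [0,0,0],
    [0,0,0],
  ],
  claw=[0,0,0,0],
)

```text
clock: 49.38
eef_pos: [0.3492, 0.2483, 0.1867]
eef_rot: [-179.6, -0.5, 134.2]
force: [-0.6, -0.6, -1.7]
opening: 0.0287
```

```bash
python3 - <<'E'
from h import *
C,p,d=snap("wrist","w24"); hs=cv2.cvtColor(p,cv2.COLOR_BGR2HSV)
for u in (200,310):
    col=hs[180:270,u]; k=np.nonzero(col[:,1]<60)[0]+180; print(u,k.min(),k.max(),plane(C,[[u,(k.min()+k.max())/2]],.166)@N)
pp,r=tool(); print(pp,pp@N)
move(railp(-.11,.178,.065),134.2)
E
```

```text
200 220 268 [0.07044858]
310 220 269 [0.07048719]
[0.34947226 0.24853454 0.18731092] 0.06508389708804427
slide [ 0.   -0.02  0.93] rot [-0.0059 -0.0081 -0.0002] from [0.3495 0.2485 0.1873]
```

Call:
jog_arm(
  slide=[
    [0,0,0.3],
    [0,0,0.7],
    [0,0,0.9],
    [0,0,0.9],
  ],
  delta_rot=[
    [0,-0.01,0],
    [0,-0.01,0],
    [0,-0.01,0],
    [0,-0.01,0],
  ],
  claw=[0,0,0,0],
)

```text
clock: 49.92
eef_pos: [0.3493, 0.2485, 0.1782]
eef_rot: [-179.7, 0.1, 134.2]
force: [0.6, -0.1, -2.5]
opening: 0.0284
```

Call:
jog_arm(
  slide=[
    [0,0,0.1],
    [0,0,0.15],
  ],
  delta_rot=[
    [0,0,0],
    [0,0,0],
  ],
  claw=[0,0],
)

```text
clock: 50.18
eef_pos: [0.3494, 0.2486, 0.1773]
eef_rot: [-179.7, 0.1, 134.2]
force: [-1.6, -0.7, 2.4]
opening: 0.0284
```

Call:
jog_arm(
  slide=[
    [0,0,0],
    [0,0,0],
    [0,0,-0.5],
    [0,0,-3],
    [0,0,-8],
  ],
  delta_rot=[
    [0,0,0],
    [0,0,0],
    [0,0,0],
    [0,0,0],
    [0,0,0],
  ],
  claw=[0.55,0.55,0.55,0.55,0.55],
)

```text
clock: 50.8
eef_pos: [0.3484, 0.2485, 0.2561]
eef_rot: [-179.4, 0.0, 134.2]
force: [0.1, -0.2, 0.1]
opening: 0.0468
```

Call:
jog_arm(
  slide=[
    [-5,0,-4],
    [-15,-5,-6],
    [-20,-10,-6],
    [-25,-12,-6],
    [-25,-12,-6],
  ],
  delta_rot=[
    [0,0,0],
    [0,0,0],
    [0,0,0],
    [0,0,0],
    [0,0,0],
  ],
  claw=[0.55,0.55,0.55,0.55,0.55],
)

```text
clock: 51.42
eef_pos: [0.4374, -0.0163, 0.3183]
eef_rot: [-179.5, 0.1, 134.1]
force: [0.4, 0.8, -0.5]
opening: 0.0469
```

```bash
python3 - <<'E'
from h import *
for n in ("top","scene"):
    C,p,d=snap(n); cv2.imwrite(f"pics/{n}9.png",cv2.resize(p,None,fx=1.5,fy=1.5))
    uv,P=allpts(C,d,.085,.096)
    H,S,V=cv2.cvtColor(p,cv2.COLOR_BGR2HSV)[uv[:,1],uv[:,0]].T
    Q=P[(S<110)&(V<140)&(P[:,0]>.25)&(P[:,0]<.6)&(P[:,1]<-.15)&(P[:,1]>-.5)&(abs(P@XC-.6745)<.04)]
    print(n,len(Q),"handle x:",np.percentile(Q@XC,[5,25,50]).round(4))
    uv,P=allpts(C,d,.17,.21); V=p.max(2)[uv[:,1],uv[:,0]]
    s=(P-railp(0,0))@U; m=(V<95)&(abs(P@N-.065)<.06)&(abs(s)<.2)
    for a in (-.11,0,.11):
        k=m&(abs(s-a)<.05)
        if k.sum()>10: print(a,k.sum(),"s",np.percentile(s[k],[5,95]).round(3),"n",np.percentile(P[k]@N,[5,95]).round(3),"z95",np.percentile(P[k][:,2],95).round(3))
    uv,P=allpts(C,d,.08,.13);H,S,V=cv2.cvtColor(p,cv2.COLOR_BGR2HSV)[uv[:,1],uv[:,0]].T
    m=((H<8)|(H>172))&(S>150)&(V>150)&(P[:,0]>.5);print("jar",P[m].mean(0).round(3))
E
```

```text
top 282 handle x: [0.6655 0.6679 0.6714]
-0.11 553 s [-0.124 -0.099] n [0.024 0.11 ] z95 0.194
0 532 s [-0.014  0.011] n [0.023 0.109] z95 0.195
0.11 491 s [0.098 0.121] n [0.025 0.108] z95 0.194
jar [ 0.693 -0.179  0.11 ]
scene 308 handle x: [0.6684 0.6712 0.6742]
-0.11 183 s [-0.125 -0.1  ] n [0.046 0.112] z95 0.194
0 179 s [-0.015  0.01 ] n [0.04  0.112] z95 0.194
0.11 181 s [0.095 0.12 ] n [0.045 0.111] z95 0.194
jar [ 0.696 -0.181  0.109]
```

View pics/top9.png

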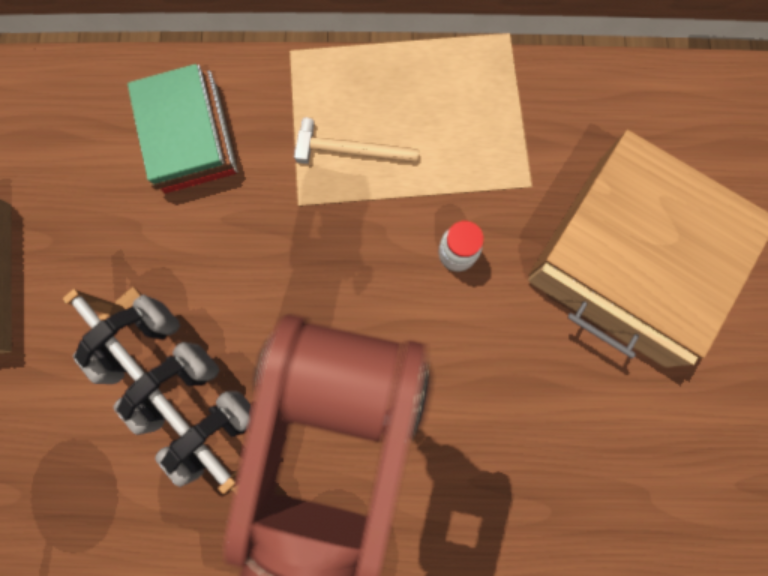

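View pics/scene9.png

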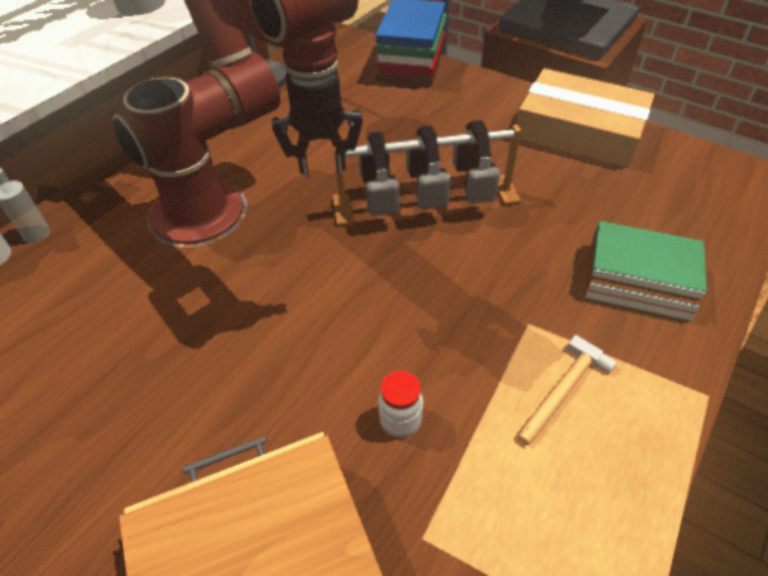

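```bash
python3 - <<'E'
from h import *
t=.620*XC-.070*YC; t[2]=.2
move(t,58)
E
```

```text
slide [-30.23 -21.83  12.08] rot [-0.0082  0.0086  1.3233] from [ 0.4377 -0.0177  0.3179]
```

Call:
jog_arm(
  slide=[
    [-30,-21.8,6],
    [-30,-21.8,6],
    [-30,-21.8,6],
    [-30,-21.8,6],
    [-30,-21.8,6],
  ],
  delta_rot=[
    [0,0.01,1.32],
    [0,0.01,1.32],
    [0,0.01,1.32],
    [0,0.01,1.32],
    [0,0.01,1.32],
  ],
  claw=[0,0,0,0,0],
)

```text
clock: 52.15
eef_pos: [0.4794, -0.3214, 0.2709]
eef_rot: [-179.6, 0.2, 80.2]
force: [1.0, 0.9, 0.2]
opening: -0.0001
```

```bash
python3 - <<'E'
from h import *
t=.620*XC-.070*YC; t[2]=.16
move(t,58)
E
```

```text
slide [-6.36  2.13 11.1 ] rot [-0.0066  0.0044  0.3868] from [ 0.4794 -0.3214  0.2709]
```

Call:
jog_arm(
  slide=[
    [-6.4,2.1,5],
    [-6.4,2.1,9],
    [-6.4,2.1,11],
    [-6.4,2.1,11],
    [-6.4,2.1,11],
  ],
  delta_rot=[
    [0,0,0.39],
    [0,0,0.39],
    [0,0,0.39],
    [0,0,0.39],
    [0,0,0.39],
  ],
  claw=[0,0,0,0,0],
)

```text
clock: 52.78
eef_pos: [0.4897, -0.388, 0.1638]
eef_rot: [-179.9, 0.4, 58.0]
force: [-0.2, 0.5, -0.1]
opening: -0.0
```

```bash
python3 - <<'E'
from h import *
t=.620*XC-.070*YC; t[2]=.075
snap("wrist","w30")
move(t,58)
E
```

```text
slide [ 0.03 -0.11  8.93] rot [-0.0008  0.0066 -0.0009] from [ 0.4898 -0.3883  0.1643]
```

View pics/w30.png

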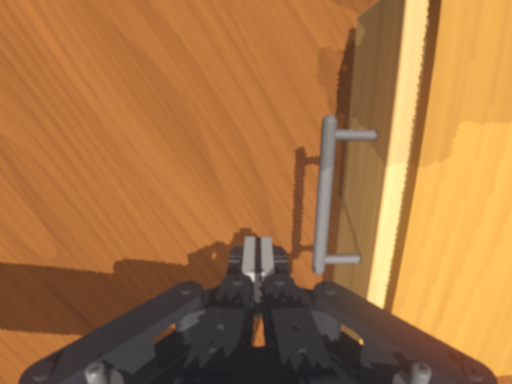

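Call:
jog_arm(
  slide=[
    [0,-0.1,4],
    [0,-0.1,7.5],
    [0,-0.1,8.8],
    [0,-0.1,8.9],
  ],
  delta_rot=[
    [0,0,0],
    [0,0,0],
    [0,0,0],
    [0,0,0],
  ],
  claw=[0,0,0,0],
)

```text
clock: 53.32
eef_pos: [0.489, -0.3882, 0.0761]
eef_rot: [-180.0, 0.4, 58.0]
force: [0.4, -0.2, 1.2]
opening: 0.0001
```

Call:
jog_arm(
  slide=[
    [0,1,0],
    [0,1.8,0],
    [0,2.2,0],
    [0,2.5,0],
  ],
  delta_rot=[
    [0,0,0],
    [0,0,0],
    [0,0,0],
    [0,0,0],
  ],
  claw=[0,0,0,0],
)

```text
clock: 53.82
eef_pos: [0.5106, -0.4018, 0.0763]
eef_rot: [180.0, 0.4, 58.0]
force: [-0.5, 0.4, -0.3]
opening: -0.0002
```

Call:
jog_arm(
  slide=[
    [0,0.3,0],
    [0,0.6,0],
    [0,0.8,0],
  ],
  delta_rot=[
    [0,0,0],
    [0,0,0],
    [0,0,0],
  ],
  claw=[0,0,0],
)

```text
clock: 54.2
eef_pos: [0.5167, -0.4056, 0.0761]
eef_rot: [-179.8, 0.4, 58.0]
force: [-6.4, 3.6, 4.8]
opening: -0.0
```

Call:
jog_arm(
  slide=[
    [0,0.3,0],
    [0,0.5,0],
    [0,0.5,0],
  ],
  delta_rot=[
    [0,0,0],
    [0,0,0],
    [0,0,0],
  ],
  claw=[0,0,0],
)

```text
clock: 54.58
eef_pos: [0.517, -0.4058, 0.0762]
eef_rot: [-179.1, 0.4, 58.0]
force: [-15.9, 9.4, 12.4]
opening: 0.0001
```

Call:
jog_arm(
  slide=[
    [0,-2,0],
    [0,-3,-5],
    [0,-3,-11],
    [0,-3,-16],
    [-3,-3,-20],
  ],
  delta_rot=[
    [0,0,0],
    [0,0,0],
    [0,0,0],
    [0,0,0],
    [0,0,0],
  ],
  claw=[0,0,0,0,0],
)

```text
clock: 55.2
eef_pos: [0.4801, -0.4154, 0.28]
eef_rot: [-179.3, 0.4, 58.2]
force: [0.4, -0.7, 0.3]
opening: -0.0001
```

Call:
jog_arm(
  slide=[
    [0,0,-1],
    [0,0,-1],
    [0,0,-1],
    [0,0,-1],
    [0,0,-1],
  ],
  delta_rot=[
    [0,0,0],
    [0,0,0],
    [0,0,0],
    [0,0,0],
    [0,0,0],
  ],
  claw=[0.3,0.3,0.3,0.3,0.3],
)

```text
clock: 55.82
eef_pos: [0.4801, -0.4149, 0.2885]
eef_rot: [-179.2, 0.3, 58.2]
force: [0.0, -0.4, -0.7]
opening: 0.0255
```

```bash
python3 - <<'E'
from h import *
for n in ("top","scene"):
    C,p,d=snap(n,n+"10")
    uv,P=allpts(C,d,.085,.096)
    H,S,V=cv2.cvtColor(p,cv2.COLOR_BGR2HSV)[uv[:,1],uv[:,0]].T
    Q=P[(S<110)&(V<140)&(P[:,0]>.25)&(P[:,0]<.6)&(P[:,1]<-.15)&(P[:,1]>-.5)&(abs(P@XC-.6745)<.04)]
    print(n,len(Q),"handle x:",np.percentile(Q@XC,[5,25,50]).round(4))
    uv,P=allpts(C,d,.17,.21); V=p.max(2)[uv[:,1],uv[:,0]]
    s=(P-railp(0,0))@U; m=(V<95)&(abs(P@N-.065)<.06)&(abs(s)<.2)
    for a in (-.11,0,.11):
        k=m&(abs(s-a)<.05)
        if k.sum()>10: print(a,k.sum(),"s",np.percentile(s[k],[5,95]).round(3),"z95",np.percentile(P[k][:,2],95).round(3))
print(read_state()["force"])
E
```

```text
top 284 handle x: [0.6656 0.6679 0.6713]
-0.11 550 s [-0.125 -0.099] z95 0.195
0 535 s [-0.014  0.011] z95 0.194
0.11 501 s [0.098 0.122] z95 0.194
scene 307 handle x: [0.668  0.6715 0.674 ]
-0.11 184 s [-0.125 -0.1  ] z95 0.195
0 184 s [-0.014  0.01 ] z95 0.194
0.11 178 s [0.094 0.12 ] z95 0.194
[-0.12507449  0.10593134  0.37375615]
```

View pics/scene10.png

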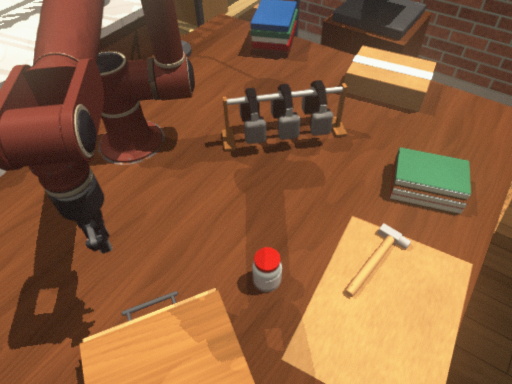

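The extra push did not move the drawer, so it is shut. All three pairs of ear defenders are hanging still, the bench is clear of stamps, and the jar has not moved.

```bash
python3 -c "
from station import *
print(hand_in())"
```

```text
the job is handed in; nothing more can be done
None
```

I pulled the drawer out to its stop, laid the three stamps flat in it, pushed it shut, and then hung the three pairs of ear defenders on the rail. I handed in at about 56 s; `hand_in` gives no verdict.

**Final checks**
- **Drawer travel:** between the two hard stops the gripper moved 0.2139 m, against the stated 0.214 m. A last push of about 18 N on the handle did not move it further.
- **Ear defenders:** both fixed cameras show the three pairs spaced along the bar at −11, 0 and +11 cm from its middle. Their crowns top out at 0.194 m; the bar top plus the band should give 0.193 m. The scene picture shows one cup on each side of the bar.
- **Stamps:** I saw all three flat and apart in the open drawer before shutting it. I could not see inside afterwards.
- **Glue jar:** it stands where it was, within measurement error.

**What did not go to plan**
- **Ajar at the start:** the drawer began about 10 mm open.
- **First pull too hard:** it pressed about 47 N at the wrist, through the fingers on the handle, when it met the stop. The 40 N limit is for the arm and the gripper's body, which I don't think were touching anything.
- **Drawer crept in:** laying the stamps moved it about 11 mm inward. I pulled it back to the stop with all three inside before shutting it.
- **Third stamp dropped:** I let it go about 9 mm above the drawer floor. It landed flat.

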